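# Latch the baby-food grinder's lid and give it a short run

## Task

Take the steel key out of the drying rack by its two ends, stand its blade fully down in the slotted latch on the grinder's lid and let go; then take it again across its flat sides, turn the latch clockwise (seen from above) to its stop, and leave the key standing in the slot. After that run the grinder: push the upright spring toggle all the way towards the hopper, hold it there for a good second, and let it spring back to the middle. Never push the toggle the other way, and leave the jars, lids, bowl and spoon where they are.

Things in the scene. Friction and masses are not known exactly. Their poses are not given: they have to be found in the camera images.
- rack: Grey plastic drying rack, fixed, 240 x 170 mm. Origin at table height under the middle of three parallel cradles; x along the cradles towards three pegs with upturned jars (x = 130, y = -58, 0, 58 mm; tops at z = 71), z up. Cradle centres at y = -45, 0, 45 mm: two walls 52 mm long, 18 mm apart, tops at z = 47 mm. The key stands in any one cradle, jar lids on edge in the others.
- key: Loose steel key, 90 g: bar handle 64 (its x) x 14 (y) x 30 mm (z up), origin mid-underside of the bar (shoulder). Blade below it 26 (x) x 4 (y) mm, down to z = -10, last 3 mm 22 x 2 mm. Starts upright in a cradle, origin 20 mm above the table: walls hide its flat sides to 3 mm from the top; its ends stand 6 mm clear beyond them and can be gripped from above.
- grinder: White baby-food grinder, fixed; console 150 (its x) x 230 mm (y), deck at z = 60 mm, origin on the table under its centre. Round hopper, radius 52, lid top z = 92, at y = 58 mm, latch in the lid's middle; toggle at y = -70 mm. Two guards along x on the lid, 50 mm long, to z = 132, inner faces 40 mm from the latch axis in y: fingers over the key's ends cannot swing past; open at most 40 mm there.
- latch_slot (a point): Middle of the slot's mouth, on the latch's vertical axis, 106 mm above the table; turns with the latch, x along the slot, z up. Latch: steel plate 40 x 40 x 14 mm on the lid; slot 30 mm long, 6 wide, 12 deep. The key is fully in when its shoulder rests on the plate: its origin at this point, its x along the slot (either way round).
- latch (a joint): Angle of the latch, rad. At 0 the slot lies along the grinder's x; grows clockwise seen from above to the stop at 1.45 (locked). Starts between 0 and 0.25. Stays where it is left (friction about 0.06 N m). The key has about 0.1 rad of play in the slot and must be turned that much further than the latch.
- toggle_tip (a point): Middle of the top end of the toggle: a grey paddle standing on the deck, 26 mm wide (the grinder's x), 8 mm thick (its y), 50 mm tall, hinged at deck height 50 mm below this point; upright at rest.
- toggle (a joint): Lean of the toggle, rad: 0 upright (spring-centred), positive towards the hopper (the grinder's +y), stops at +0.5 and -0.5. Spring about 0.3 N m/rad, so some 3 to 6 N to push it over. The grinder runs above 0.35.
- jar0: Empty glass baby jar, 54 mm wide, 65 mm high, upturned over a rack peg; origin at the middle of its lower end. Bystander.
- jar1: Empty glass baby jar, 54 mm wide, 65 mm high, upturned over a rack peg; origin at the middle of its lower end. Bystander.
- jar2: Empty glass baby jar, 54 mm wide, 65 mm high, upturned over a rack peg; origin at the middle of its lower end. Bystander.
- lid0: Round steel jar lid, 48 mm across, 12 mm thick, standing on edge in a rack cradle, top about 62 mm above the table; origin at its centre, axis along y. Bystander.
- lid1: Round steel jar lid, 48 mm across, 12 mm thick, standing on edge in a rack cradle, top about 62 mm above the table; origin at its centre, axis along y. Bystander.
- bowl: Small silicone bowl, 100 mm wide, 45 mm high, between rack and grinder; origin under its centre. Bystander.
- spoon: Steel spoon 150 mm long lying in front of the robot. Bystander.
There are look-alikes about, which are no part of the job. What is shaped like the key but purple is not meant.

How it is judged (in metres and radians):
On the way, in this order (a step that is already met when the one before it is completed fails the run):
1. the key stands fully in the latch's slot, let go, the latch not yet turned (horizontal distance between key and latch_slot below 0.005 m and z of key in the frame of latch_slot below 0.003 m and angle between key's own z axis and vertical below 0.12 rad and contact force between the fingers and key below 0.1 N and value of joint latch below 0.6 rad), for 0.2 s.
2. the latch is turned to its stop with the key held in the gripper (horizontal distance between key and latch_slot below 0.005 m and z of key in the frame of latch_slot below 0.003 m and angle between key's own z axis and vertical below 0.12 rad and value of joint latch above 1.3 rad and contact force between the fingers and key above 1 N), for 0.1 s.
3. with the latch locked and the key let go, the toggle is held over towards the hopper for 0.8 s (value of joint latch above 1.3 rad and contact force between the fingers and key below 0.1 N and value of joint toggle above 0.35 rad), for 0.8 s.
4. the toggle has sprung back to the middle (value of joint toggle between -0.08 and 0.08 rad), for 0.2 s.
At the end, for the whole second after the job is handed in: The latch is at its stop (angle above 1.3 rad), the key stands at rest and let go in its slot (within 5 mm of the axis, shoulder within 3 mm of the plate, upright within 0.12 rad), and the toggle is back upright within 0.08 rad (all of step 4 and horizontal distance between key and latch_slot below 0.005 m and z of key in the frame of latch_slot below 0.003 m and angle between key's own z axis and vertical below 0.12 rad and value of joint latch above 1.3 rad and contact force between the fingers and key below 0.1 N and linear speed of key below 0.02 m/s); the robot touches nothing.
It fails at once if the toggle is pushed away from the hopper (beyond -0.3 rad) (value of joint toggle below -0.3 rad).
It fails at once if a jar, lid, the bowl or the spoon is moved by more than 25 mm (distance of any of jar0, jar1, jar2, lid0, lid1, bowl, spoon from where it was at the start of the episode above 0.025 m).
It also fails if it takes over 58 s, if anything falls off the work surface, if the arm or the gripper's body presses on something with over 40 N, if the wrist force passes 120 N, or if a joint passes its speed limit or range.

## Robot

A 6-joint arm with a two-finger parallel gripper is mounted at the origin on the work surface. World frame = base frame: x ahead of the robot, y to its left, z up, the work surface at z = 0. Lengths are in mm, angles in rad, forces in N, time in s.
With the tool pointing down it reaches from about 300 to 950 mm from the base axis. Payload 3.1 kg.
Tool frame: the origin (TCP) lies midway between the tips of the shut fingers; the grasp point (between the pads) lies 19 mm behind it; z points along the fingers, y is the direction in which the jaws open and shut (so a half turn about z gives the same grasp; the last joint's range is limited). The gripper opens to 85 mm and grips with 20 to 120 N. Pads are 22 mm wide; open, the fingers measure 114 mm over their backs; the gripper's body (76 mm by 85 mm) begins 54 mm behind the grasp point. The pads swing forward as they close: fully open they stand 13 mm farther back than shut.
Start: joints at [1.198, 0.308, 1.634, -0, 1.2, -0.07], TCP at [186.397, 596.564, 231.272] pointing down, gripper open.
Joint ranges: [-3.06, 3.06], [-0.79, 1.96], [0.05, 2.63], [-1.19, 4.34], [0.05, 2.64], [-2.94, 2.94]. Speed limits (rad/s): [2.79, 2.79, 3.14, 3.14, 3.14, 3.14].

## Interface

Orientations are given as a 3x3 rotation matrix whose columns are the frame's x, y, z axes.
In Python, from workcell import env gives the robot as it stands. The module is installed in compiled form; this text tells all that it offers.
- The arm moves only by the tool servo_tool, never from a script. Its argument "deltas" is a list of rows, each an object of numbers: "tx", "ty", "tz": the shift along the tool's x, y, z in mm; "roll": the turn about the tool's z in degrees; "claw": the closure, from 0 (fully open) to 1 (shut). In form: [{"tx": .., "ty": .., "tz": .., "roll": .., "claw": ..}, ...]. A call has exactly 8 rows; each row shifts and turns the commanded pose from where the row before left it, along the tool's axes as they then stand; what a row does not reach is not made up. A row lasts 1/12 s, in which the tool goes at most 41.7 mm and 7.16 degrees, less where a joint would pass 70% of its speed; a pose out of reach is approached as far as the arm can. A call is refused whole if a number of a shift passes 41.7 or a number of a turn 7.16, either way. A call with a gripper value outside its range is refused whole. The fingers move at their own pace and stop on an object; the grip force is fixed at half the most. Time passes only in rows, so rows that do not move let the fingers close, or fill a call up. It gives the time, the measured TCP pose, the force and the opening at its end, in the units of the state.
- env.observe(): the state, without advancing time (a new reading comes with each control period).
- env.get_image(name): name is "side" or "top"; returns a dict with "img" (420x560x3 uint8, red, green, blue), "z_map" (420x560 float32, mm along the optical axis (not along the pixel's ray), 0 where there is no reading), "K" (3x3 intrinsics, pixels), "extrinsics" (4x4, takes a point from world to camera coordinates). Camera axes: x right, y up, looking along -z (the intrinsics and any distortion apply to the point x, -y, -z); pixel columns grow to the right and rows downward; lengths in mm; the calibration is good to about 2 mm. A picture is of the moment at which its call begins.
- env.sign_off(): hands the job in, once; it reports no verdict.
The state is a dict: "time_s": time; "qpos": joint angles; "qd": joint speeds; "effort": joint torques, N m; "ee_pos": TCP position; "tcp_rot": TCP orientation; "wrist_force": force on the tool from outside, world axes, zero at the start; "ft_torque": the same for the moment, N m; "finger_gap": opening from 0.0 (shut) to 1.0 (fully open).
Only numpy, scipy, OpenCV 4.12 (cv2) and the standard library are available. Lean on these libraries where they do the work, as an engineer would, in place of code of your own. Each camera call takes 0.05 s, during which the arm holds its last target.

## Working session

There is one attempt and no reset: what is moved stays moved. The work goes in short steps, Python scripts to look and compute and a tool call to move; the robot and the scene stay as the last step left them, time stands still between calls to the robot, and variables do not carry over. Pictures are saved under pics/ and viewed, and the job is handed in when it is done.

Besides the shell and the picture viewer there is one more tool, called after "Emit:" as name(argument=value, ...) on one line, values as JSON. servo_tool: Moves the arm, as the interface text tells. Its arguments: {"type":"object","properties":{"deltas":{"type":"array"}},"required":["deltas"]}

```bash
mkdir -p pics; cat > h.py <<'E'
import numpy as np, cv2
from workcell import env
def grab(name,tag):
    d=env.get_image(name); np.savez(f'{tag}.npz',**d)
    cv2.imwrite(f'pics/{tag}.png',d['img'][:,:,::-1]); return d
def load(tag): return dict(np.load(f'{tag}.npz'))
def px2w(d,u,v,z=None):
    """u,v pixel; uses depth or known world z"""
    K=d['K'];E=d['extrinsics'];r=np.array([(u-K[0,2])/K[0,0],(v-K[1,2])/K[1,1],1.])
    R=E[:3,:3];t=E[:3,3];c=-R.T@t
    rc=np.array([r[0],-r[1],-1.]); rw=R.T@rc
    if z is None:
        return c+rw*d['z_map'][int(round(v)),int(round(u))]
    return c+rw*(z-c[2])/rw[2]
def w2px(d,p):
    q=d['extrinsics'][:3,:3]@np.asarray(p,float)+d['extrinsics'][:3,3]
    x=d['K']@np.array([q[0],-q[1],-q[2]]); return x[:2]/x[2]
def crop(d,u0,v0,u1,v1,tag,s=5):
    im=d['img'][v0:v1,u0:u1,::-1]
    cv2.imwrite(f'pics/{tag}.png',cv2.resize(im,None,fx=s,fy=s,interpolation=cv2.INTER_CUBIC))
E
python3 - <<'E'
from h import *
for n in('side','top'):
    d=grab(n,n+'0'); print(n,d['K'].tolist(),d['extrinsics'].round(3).tolist())
s=env.observe(); print({k:np.round(v,3).tolist() for k,v in s.items()})
E
```

```text
side [[406.8938343208472, 0.0, 277.1562608853526], [0.0, 406.8938343208472, 207.52436436631504], [0.0, 0.0, 1.0]] [[0.896, -0.445, 0.002, -482.535], [0.249, 0.505, 0.827, -217.054], [-0.368, -0.74, 0.563, -681.123], [0.0, 0.0, 0.0, 1.0]]
top [[452.0567015852209, 0.0, 273.7612793073168], [0.0, 452.0567015852209, 205.57927259919185], [0.0, 0.0, 1.0]] [[0.117, -0.993, -0.002, -40.266], [0.973, 0.114, 0.201, -557.975], [-0.199, -0.025, 0.98, -1163.561], [0.0, 0.0, 0.0, 1.0]]
{'time_s': 0.1, 'qpos': [1.198, 0.309, 1.635, -0.0, 1.2, -0.07], 'qd': [0.001, -0.001, -0.004, -0.0, 0.001, 0.001], 'effort': [-0.0, -41.641, -27.764, -0.0, 0.004, 0.0], 'ee_pos': [186.116, 595.845, 230.144], 'tcp_rot': [[-0.955, 0.298, -0.001], [0.298, 0.955, -0.002], [0.0, -0.002, -1.0]], 'wrist_force': [1.438, -0.584, 0.227], 'ft_torque': [-0.008, -0.021, -0.01], 'finger_gap': 0.998}
```

View pics/side0.png

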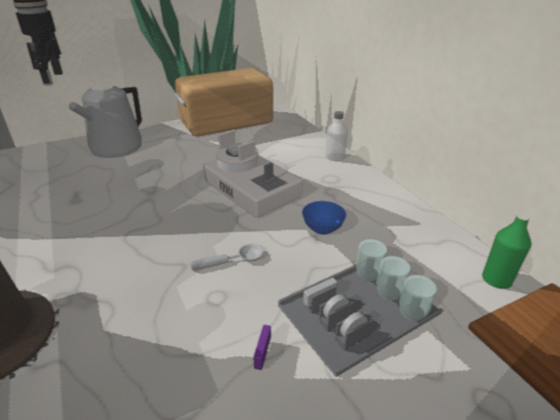

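View pics/top0.png

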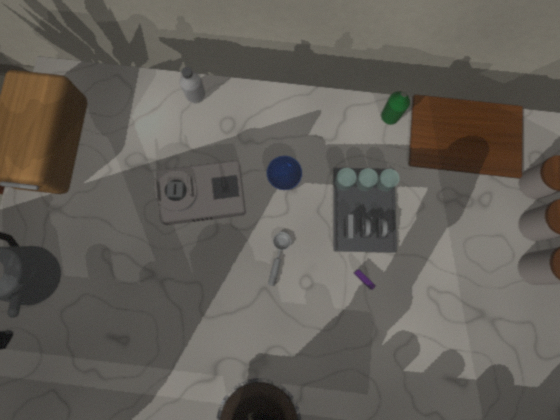

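```bash
python3 - <<'E'
from h import *
t=load('top0');s=load('side0')
crop(t,325,160,405,260,'t_rack',6); crop(t,150,155,250,230,'t_grind',8)
crop(s,275,230,445,380,'s_rack',4); crop(s,195,120,305,215,'s_grind',6)
E
```

```text
(no output)
```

View pics/t_rack.png

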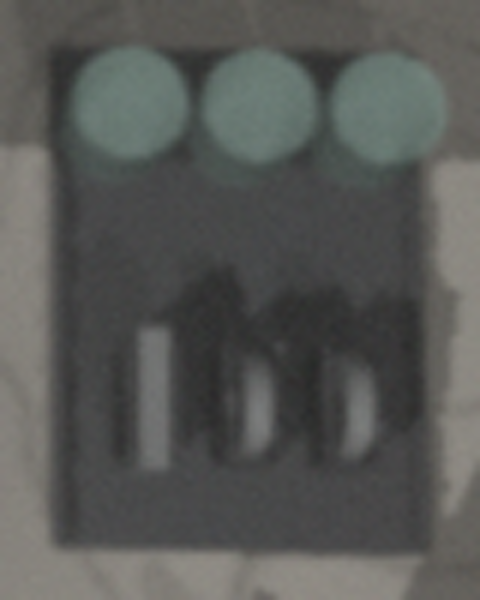

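View pics/t_grind.png

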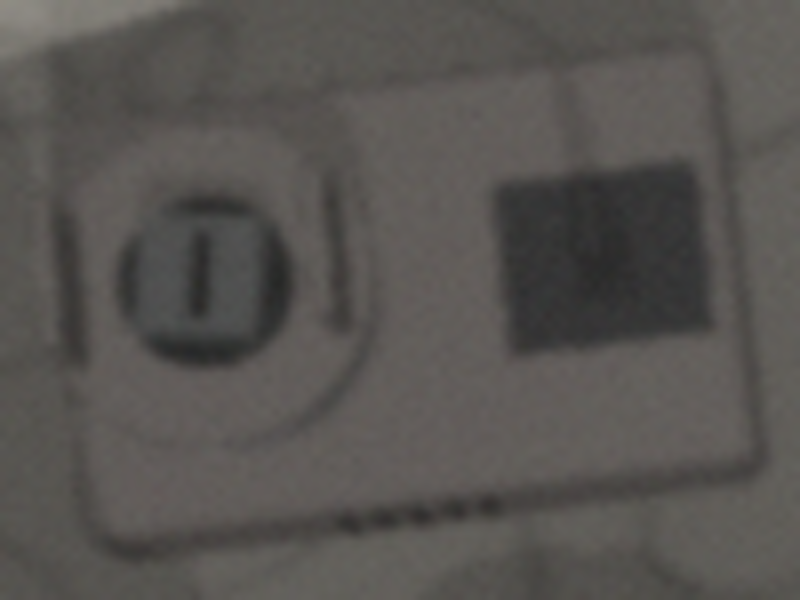

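View pics/s_rack.png

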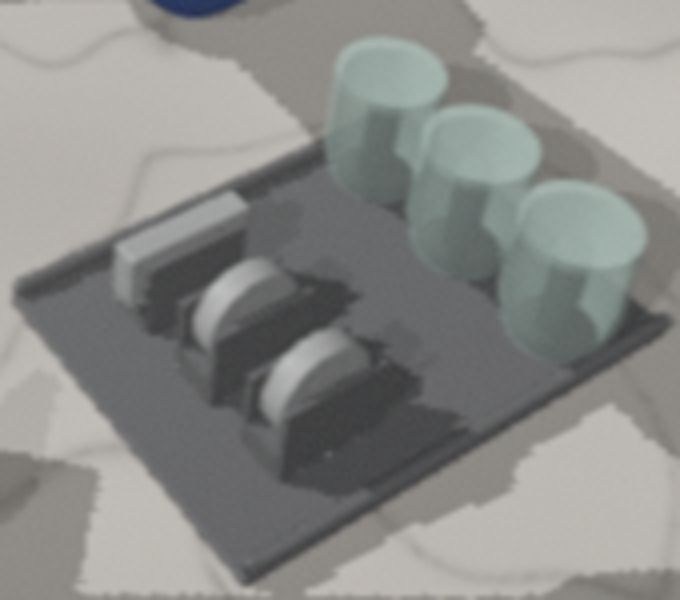

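View pics/s_grind.png

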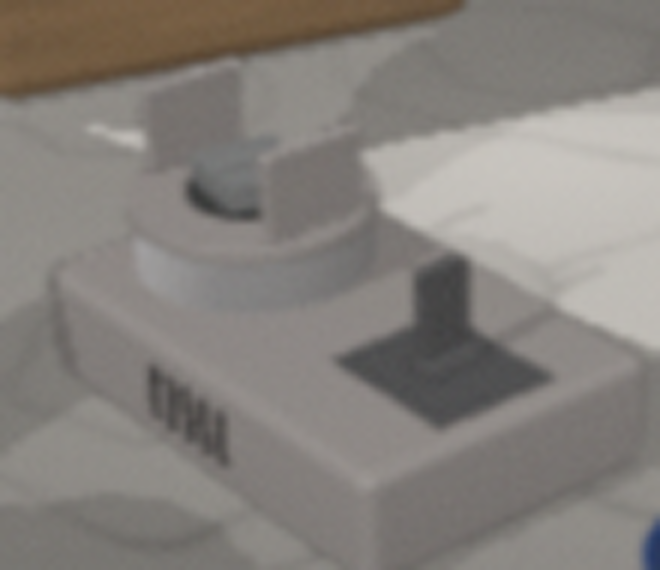

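```bash
cat >> h.py <<'E'
def cp(x,y,u0,v0,s): return (x+.5)/s-.5+u0,(y+.5)/s-.5+v0
def pr(d,pts,u0,v0,s,z):
    return np.array([px2w(d,*cp(x,y,u0,v0,s),z)[:2] for x,y in pts])
E
python3 - <<'E'
from h import *
t=load('top0');s=load('side0')
for d in(t,s): print('cam',(-d['extrinsics'][:3,:3].T@d['extrinsics'][:3,3]).round())
a=pr(t,[(137,327),(169,325),(173,470),(138,470)],325,160,6,50);print('key top T',a.round(1),a.mean(0))
b=pr(s,[(114,242),(234,192),(249,211),(133,265)],275,230,4,50);print('key top S',b.round(1),b.mean(0))
j=pr(t,[(131,102),(260,102),(388,107)],325,160,6,71);print('jars T',j.round(1))
j=pr(s,[(391,72),(476,139),(580,216)],275,230,4,71);print('jars S',j.round(1))
print('slot T', pr(t,[(200,235),(200,315),(200,275)],150,155,8,106).round(1))
print('plate T', (p:=pr(t,[(140,213),(262,211),(264,333),(135,338)],150,155,8,106)).round(1),p.mean(0))
print('deck T', pr(t,[(52,45),(712,45),(762,470),(105,550)],150,155,8,60).round(1))
print('guards T', pr(t,[(60,205),(78,365),(325,180),(340,325)],150,155,8,132).round(1))
print('toggle plate T', (p:=pr(t,[(497,185),(692,163),(713,328),(512,355)],150,155,8,60)).round(1),p.mean(0))
print('tog tip S', pr(s,[(415,265),(440,255),(467,258),(443,270)],195,120,6,110).round(1))
print('guards S', pr(s,[(148,100),(240,65),(268,158),(360,128)],195,120,6,132).round(1))
for d,n in((t,'t'),(s,'s')):
    pass
for u,v in((350,222),(350,228),(350,234)): print(px2w(t,u,v).round(1))
for (x,y) in((200,80),(150,240)): print(px2w(s,*cp(180,225,275,230,4)).round(1))
print(px2w(t,230,180),px2w(t,*cp(150,270,150,155,8)))
E
```

```text
cam [ 316.   -5. 1252.]
cam [ 235. -609.  564.]
key top T [[ 560.1 -175.2]
 [ 562.7 -189.5]
 [ 497.3 -196.6]
 [ 495.5 -181.1]] [ 528.89541269 -185.61109158]
key top S [[ 498.9 -180.9]
 [ 562.1 -178. ]
 [ 561.6 -191. ]
 [ 499.6 -196.1]] [ 530.55948701 -186.49039587]
jars T [[ 658.2 -160.9]
 [ 664.9 -218.6]
 [ 669.3 -275.9]]
jars S [[ 658.6 -160.7]
 [ 664.  -215.2]
 [ 671.9 -272.5]]
slot T [[576.  288.1]
 [549.5 283.8]
 [562.7 285.9]]
plate T [[581.  308.8]
 [586.3 269.2]
 [546.  262.1]
 [539.4 303.5]] [563.18450529 285.90810674]
deck T [[647.  361.2]
 [673.4 135.9]
 [528.1  99.6]
 [475.6 314. ]]
guards T [[574.6 327.5]
 [523.6 313. ]
 [592.7 244.5]
 [546.1 232.5]]
toggle plate T [[615.5 202.1]
 [631.  137.1]
 [574.6 122.4]
 [557.4 188.5]] [594.62872501 162.53975308]
tog tip S [[585.2 164.9]
 [597.6 168.1]
 [606.  161.1]
 [593.3 156.3]]
guards S [[528.9 310.8]
 [577.1 327.6]
 [553.3 236.3]
 [598.1 245.9]]
[ 539.5 -184.1   48.8]
[ 522.2 -184.6   54.5]
[ 507.1 -187.    47.8]
[ 530.4 -183.9   48.9]
[ 530.4 -183.9   48.9]
[613.52053289 150.90323649  65.51797549] [562.03434783 301.8653386  107.91908046]
```

Candidates for the key, in top-image pixels: silver bar in the left cradle (350,226), lids on edge (368,227) and (384,228), and a purple bar on the table (365,279). I choose the silver bar. Its crop measures 64 x 14 mm at z about 50, and it agrees with the jar positions.

Emit:
servo_tool(deltas=[{"roll":7},{"roll":7},{"roll":7},{"roll":7},{"roll":7},{"roll":7},{"roll":7},{"roll":7}])

```text
$.deltas[0]: bad value
```

```bash
cat >> h.py <<'E'
def go(x,y,z,yawy):
    """print tool-frame shift and roll needed; tool assumed vertical"""
    s=env.observe(); R=s['tcp_rot']; p=np.array(s['ee_pos'])
    d=np.array(R).T@(np.array([x,y,z])-p)
    yw=np.arctan2(R[1][1],R[0][1]); r=-(yawy-yw); r=(r+np.pi/2)%np.pi-np.pi/2
    print('t',round(s['time_s'],2),'pos',p.round(1),'yaw',round(yw,3),'z',np.round(np.array(R)[:,2],3),'gap',round(float(s['finger_gap']),3),'F',np.round(s['wrist_force'],1),'Tq',np.round(s['ft_torque'],2))
    print('shift now',d.round(1),'roll deg',round(np.degrees(r),2))
    c,sn=np.cos(yawy),np.sin(yawy)
    y2=np.array([c,sn,0]); 
    if y2@np.array(R)[:,1]<0: y2=-y2
    z2=np.array([0,0,-1.]); x2=np.cross(y2,z2); D=np.array([x,y,z])-p
    print('shift after turn',np.round([D@x2,D@y2,D@z2],1))
E
python3 -c "
from h import *
go(529.7,-186.3,120,.10)"
```

```text
t 0.1 pos [186.1 595.8 230.1] yaw 1.268 z [-0.001 -0.002 -1.   ] gap 0.998 F [ 1.4 -0.6  0.2] Tq [-0.01 -0.02 -0.01]
shift now [-561.2 -643.9  111.4] roll deg 66.92
shift after turn [-812.5  263.8  110.1]
```

Emit:
servo_tool(deltas=[{"tx":0,"ty":-35,"tz":0,"roll":7,"claw":0},{"tx":-5,"ty":-35,"tz":0,"roll":7,"claw":0},{"tx":-10,"ty":-30,"tz":0,"roll":7,"claw":0},{"tx":-15,"ty":-25,"tz":0,"roll":7,"claw":0},{"tx":-20,"ty":-15,"tz":0,"roll":7,"claw":0},{"tx":-25,"ty":-10,"tz":0,"roll":7,"claw":0},{"tx":-30,"ty":0,"tz":0,"roll":7,"claw":0},{"tx":-35,"ty":0,"tz":0,"roll":7,"claw":0}])

```text
time_s: 0.77
ee_pos: [195.3, 360.1, 231.1]
tcp_rot: [[-0.283, 0.959, 0.0], [0.959, 0.283, 0.0], [0.0, 0.0, -1.0]]
wrist_force: [1.1, -0.1, 0.5]
finger_gap: 0.998
```

```bash
python3 -c "
from h import *
go(529.7,-186.3,120,.10)"
```

```text
t 0.77 pos [195.3 360.1 231.1] yaw 0.287 z [ 0.  0. -1.] gap 0.998 F [ 1.1 -0.1  0.5] Tq [ 0.03 -0.11  0.01]
shift now [-618.7  166.2  111. ] roll deg 10.69
shift after turn [-577.1  278.1  111.1]
```

Emit:
servo_tool(deltas=[{"tx":-30,"ty":22,"tz":0,"roll":5.4,"claw":0},{"tx":-35,"ty":17,"tz":0,"roll":5.3,"claw":0},{"tx":-36,"ty":17,"tz":0,"roll":0,"claw":0},{"tx":-36,"ty":17,"tz":0,"roll":0,"claw":0},{"tx":-36,"ty":17,"tz":0,"roll":0,"claw":0},{"tx":-36,"ty":17,"tz":0,"roll":0,"claw":0},{"tx":-36,"ty":17,"tz":0,"roll":0,"claw":0},{"tx":-36,"ty":17,"tz":0,"roll":0,"claw":0}])

```text
time_s: 1.43
ee_pos: [372.6, 101.3, 231.2]
tcp_rot: [[-0.103, 0.995, 0.0], [0.995, 0.103, 0.0], [0.0, 0.0, -1.0]]
wrist_force: [0.9, 0.6, -0.3]
finger_gap: 1.002
```

Emit:
servo_tool(deltas=[{"tx":-36,"ty":17,"tz":0,"roll":0,"claw":0},{"tx":-36,"ty":17,"tz":0,"roll":0,"claw":0},{"tx":-36,"ty":17,"tz":10,"roll":0,"claw":0},{"tx":-36,"ty":17,"tz":10,"roll":0,"claw":0},{"tx":-36,"ty":17,"tz":20,"roll":0,"claw":0},{"tx":-36,"ty":17,"tz":20,"roll":0,"claw":0},{"tx":-36,"ty":17,"tz":20,"roll":0,"claw":0},{"tx":-10,"ty":5,"tz":20,"roll":0,"claw":0}])

```text
time_s: 2.1
ee_pos: [522.0, -142.7, 134.8]
tcp_rot: [[-0.101, 0.995, 0.004], [0.995, 0.101, -0.003], [-0.003, 0.004, -1.0]]
wrist_force: [0.0, -0.6, 0.9]
finger_gap: 0.997
```

```bash
python3 -c "
from h import *
go(529.7,-186.3,90,.10)"
```

```text
t 2.1 pos [ 522.  -142.7  134.8] yaw 0.101 z [ 0.004 -0.003 -1.   ] gap 0.997 F [ 0.  -0.6  0.9] Tq [ 0.02 -0.02  0.  ]
shift now [-44.    3.1  45. ] roll deg 0.06
shift after turn [-44.2   3.3  44.8]
```

Emit:
servo_tool(deltas=[{"tx":-20,"ty":2,"tz":10,"roll":0,"claw":0},{"tx":-18,"ty":1,"tz":10,"roll":0,"claw":0},{"tx":0,"ty":0,"tz":10,"roll":0,"claw":0},{"tx":0,"ty":0,"tz":5,"roll":0,"claw":0},{"tx":0,"ty":0,"tz":0,"roll":0,"claw":0},{"tx":0,"ty":0,"tz":0,"roll":0,"claw":0},{"tx":0,"ty":0,"tz":0,"roll":0,"claw":0},{"tx":0,"ty":0,"tz":0,"roll":0,"claw":0}])

```text
time_s: 2.77
ee_pos: [526.3, -174.8, 101.1]
tcp_rot: [[-0.105, 0.994, 0.001], [0.994, 0.105, -0.0], [-0.001, 0.001, -1.0]]
wrist_force: [0.3, 0.4, 0.0]
finger_gap: 1.004
```

```bash
python3 -c "
from h import *
go(529.7,-186.3,90,.10)
d=grab('side','side1'); crop(d,255,190,415,340,'s1',5)
d=grab('top','top1');crop(d,300,160,420,260,'t1',6)"
```

```text
t 2.77 pos [ 526.3 -174.8  101.1] yaw 0.105 z [ 0.001 -0.    -1.   ] gap 1.004 F [0.3 0.4 0. ] Tq [-0.02  0.03  0.01]
shift now [-11.8   2.1  11.1] roll deg 0.29
shift after turn [-11.8   2.2  11.1]
```

View pics/s1.png

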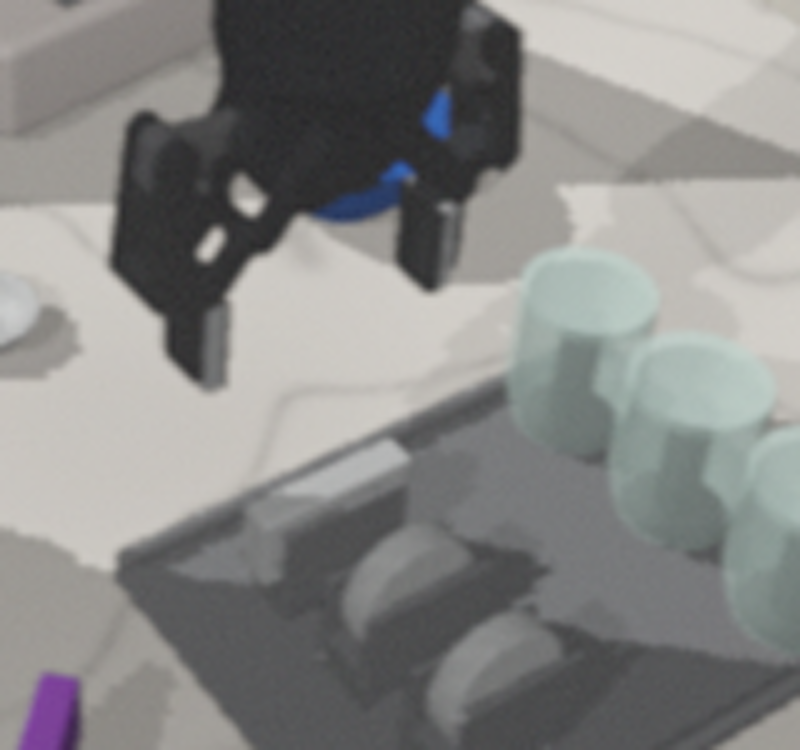

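View pics/t1.png

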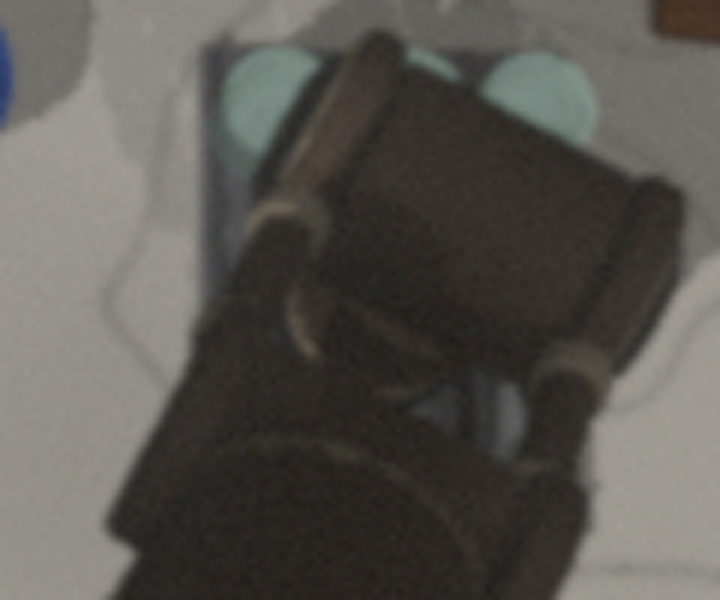

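```bash
python3 -c "
from h import *
d=load('side1')
print(pr(d,[(206,388),(227,380),(432,290),(455,280),(188,372),(405,280)],255,190,5,114).round(1))
go(529.7,-186.3,90,.10)
s=env.observe();p=np.array(s['ee_pos']);R=np.array(s['tcp_rot'])
for sy in(-1,1):
  for sx in(-11,11):
    q=p+R@np.array([sx,sy*42.5,-13]); u=w2px(d,q); print(sy,sx,(u-[255,190])*5+2)
"
```

```text
[[ 480.4 -184.8]
 [ 488.3 -184.5]
 [ 573.5 -176. ]
 [ 583.6 -175. ]
 [ 478.8 -175.5]
 [ 568.1 -167.3]]
t 2.87 pos [ 526.3 -175.   101.1] yaw 0.105 z [ 0.001 -0.001 -1.   ] gap 1.001 F [-0.7  0.6  0.5] Tq [-0.03  0.01  0.  ]
shift now [-11.6   2.2  11.1] roll deg 0.27
shift after turn [-11.6   2.3  11.1]
-1 -11 [227.24781882 394.13464114]
-1 11 [188.83299872 355.41197346]
1 -11 [431.86758518 302.23821711]
1 11 [391.05856163 267.56827921]
```

Emit:
servo_tool(deltas=[{"tx":-6,"ty":1.1,"tz":0,"roll":0,"claw":0},{"tx":-5.5,"ty":1.1,"tz":5,"roll":0.3,"claw":0},{"tx":0,"ty":0,"tz":10,"roll":0,"claw":0},{"tx":0,"ty":0,"tz":10,"roll":0,"claw":0},{"tx":0,"ty":0,"tz":10,"roll":0,"claw":0},{"tx":0,"ty":0,"tz":0,"roll":0,"claw":0},{"tx":0,"ty":0,"tz":0,"roll":0,"claw":0},{"tx":0,"ty":0,"tz":0,"roll":0,"claw":0}])

```text
time_s: 3.53
ee_pos: [528.9, -186.4, 64.7]
tcp_rot: [[-0.099, 0.995, -0.001], [0.995, 0.099, 0.0], [0.0, -0.001, -1.0]]
wrist_force: [0.8, -0.0, -0.0]
finger_gap: 1.0
```

```bash
python3 -c "
from h import *
go(529.7,-186.3,12,.10)
d=grab('side','side2'); crop(d,255,190,415,340,'s2',5)"
```

```text
t 3.53 pos [ 528.9 -186.4   64.7] yaw 0.099 z [-0.001  0.    -1.   ] gap 1.0 F [ 0.8 -0.  -0. ] Tq [-0.04 -0.    0.02]
shift now [ 0.   0.9 52.7] roll deg -0.08
shift after turn [ 0.1  0.8 52.7]
```

View pics/s2.png

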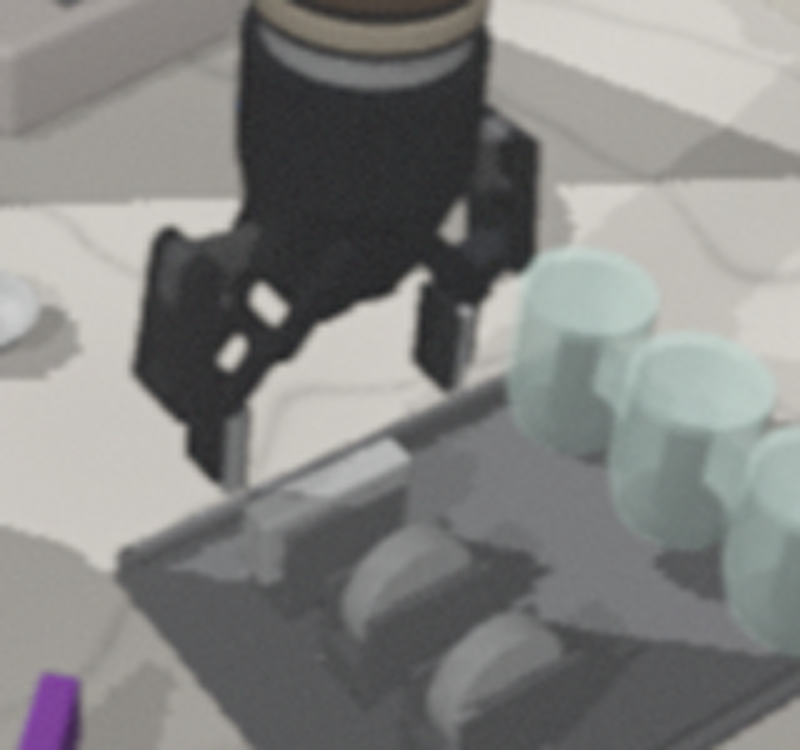

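Emit:
servo_tool(deltas=[{"tx":0,"ty":0.8,"tz":8,"roll":0,"claw":0},{"tx":0,"ty":0,"tz":10,"roll":0,"claw":0},{"tx":0,"ty":0,"tz":10,"roll":0,"claw":0},{"tx":0,"ty":0,"tz":10,"roll":0,"claw":0},{"tx":0,"ty":0,"tz":8,"roll":0,"claw":0},{"tx":0,"ty":0,"tz":4,"roll":0,"claw":0},{"tx":0,"ty":0,"tz":0,"roll":0,"claw":0},{"tx":0,"ty":0,"tz":0,"roll":0,"claw":0}])

```text
time_s: 4.25
ee_pos: [529.7, -186.4, 14.6]
tcp_rot: [[-0.099, 0.995, -0.001], [0.995, 0.099, 0.0], [0.0, -0.001, -1.0]]
wrist_force: [0.1, 0.2, 0.2]
finger_gap: 1.0
```

```bash
python3 -c "
from h import *
go(529.7,-186.3,12,.10)
d=grab('side','side3'); crop(d,255,190,415,340,'s3',5)"
```

```text
t 4.25 pos [ 529.7 -186.4   14.6] yaw 0.099 z [-0.001  0.    -1.   ] gap 1.0 F [0.1 0.2 0.2] Tq [ 0.03 -0.02 -0.  ]
shift now [0.1 0.  2.6] roll deg -0.08
shift after turn [0.1 0.  2.6]
```

View pics/s3.png

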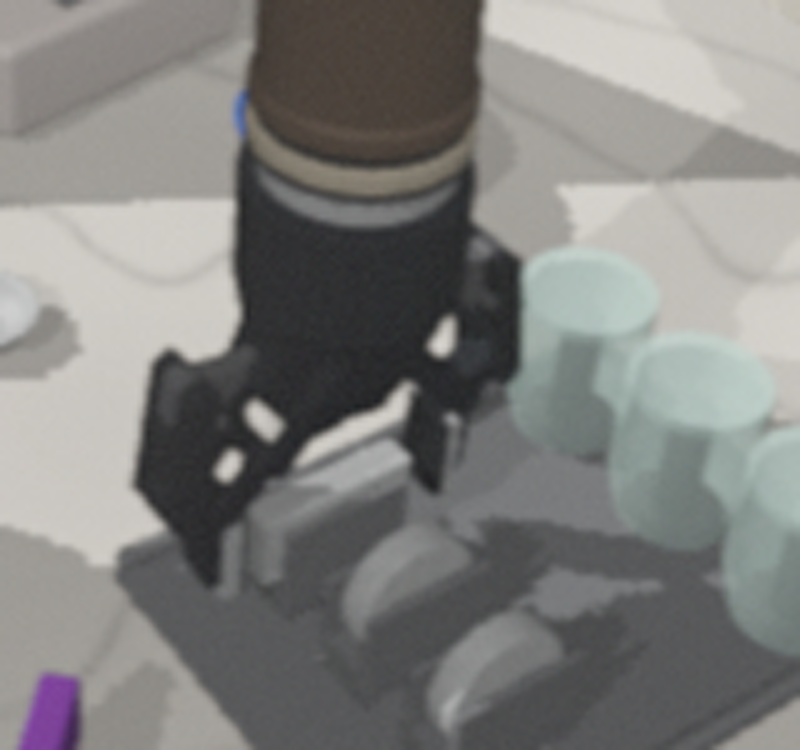

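Emit:
servo_tool(deltas=[{"tx":0,"ty":0,"tz":0,"roll":0,"claw":0.15},{"tx":0,"ty":0,"tz":0,"roll":0,"claw":0.2},{"tx":0,"ty":0,"tz":0,"roll":0,"claw":0.3},{"tx":0,"ty":0,"tz":0,"roll":0,"claw":1},{"tx":0,"ty":0,"tz":0,"roll":0,"claw":1},{"tx":0,"ty":0,"tz":0,"roll":0,"claw":1},{"tx":0,"ty":0,"tz":0,"roll":0,"claw":1},{"tx":0,"ty":0,"tz":0,"roll":0,"claw":1}])

```text
time_s: 4.97
ee_pos: [530.9, -187.0, 16.2]
tcp_rot: [[-0.099, 0.995, 0.002], [0.995, 0.099, -0.001], [-0.001, 0.002, -1.0]]
wrist_force: [-0.2, 0.3, 5.5]
finger_gap: 0.735
```

```bash
python3 -c "
from h import *
go(529.7,-186.3,12,.10)
d=grab('side','side4'); crop(d,255,190,415,340,'s4',5)"
```

```text
t 4.97 pos [ 530.9 -187.    16.2] yaw 0.099 z [ 0.002 -0.001 -1.   ] gap 0.735 F [-0.2  0.3  5.5] Tq [-0.01  0.12 -0.03]
shift now [ 0.8 -1.2  4.2] roll deg -0.08
shift after turn [ 0.8 -1.2  4.2]
```

View pics/s4.png

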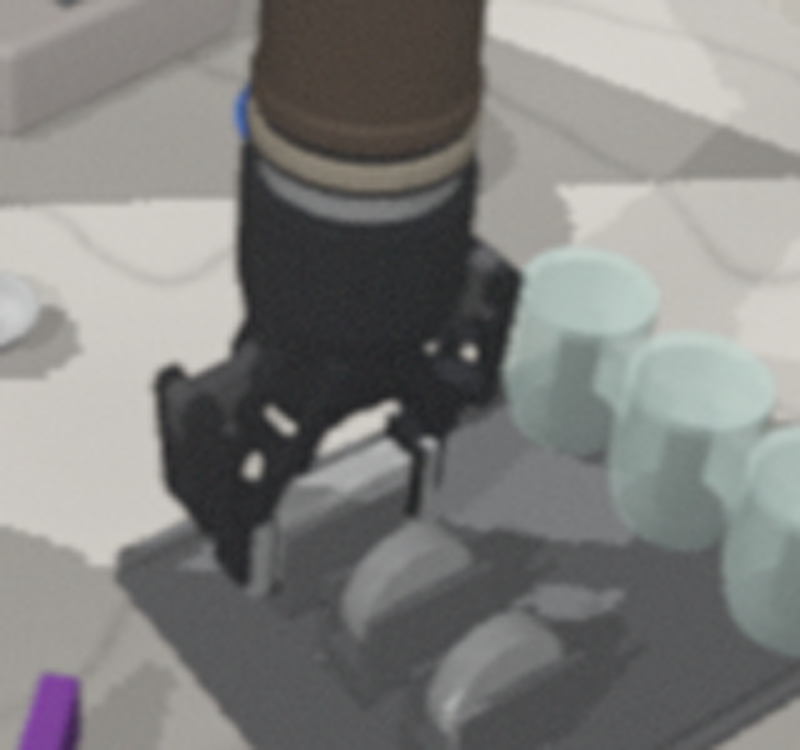

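Emit:
servo_tool(deltas=[{"tx":0,"ty":0,"tz":-5,"roll":0,"claw":1},{"tx":0,"ty":0,"tz":-8,"roll":0,"claw":1},{"tx":0,"ty":0,"tz":-12,"roll":0,"claw":1},{"tx":0,"ty":0,"tz":-20,"roll":0,"claw":1},{"tx":0,"ty":0,"tz":-30,"roll":0,"claw":1},{"tx":0,"ty":0,"tz":-35,"roll":0,"claw":1},{"tx":0,"ty":0,"tz":-30,"roll":0,"claw":1},{"tx":0,"ty":0,"tz":-20,"roll":0,"claw":1}])

```text
time_s: 5.68
ee_pos: [531.3, -187.1, 179.5]
tcp_rot: [[-0.098, 0.995, 0.005], [0.995, 0.098, -0.002], [-0.002, 0.004, -1.0]]
wrist_force: [0.3, -0.4, -1.0]
finger_gap: 0.741
```

```bash
python3 -c "
from h import *
go(563,285.9,170,.15)
d=grab('side','side5'); crop(d,235,120,415,300,'s5',4)"
```

```text
t 5.68 pos [ 531.3 -187.1  179.5] yaw 0.099 z [ 0.005 -0.002 -1.   ] gap 0.741 F [ 0.3 -0.4 -1. ] Tq [-0.06 -0.02 -0.07]
shift now [467.6  78.1   8.7] roll deg -2.94
shift after turn [462.9 102.    9.5]
```

View pics/s5.png

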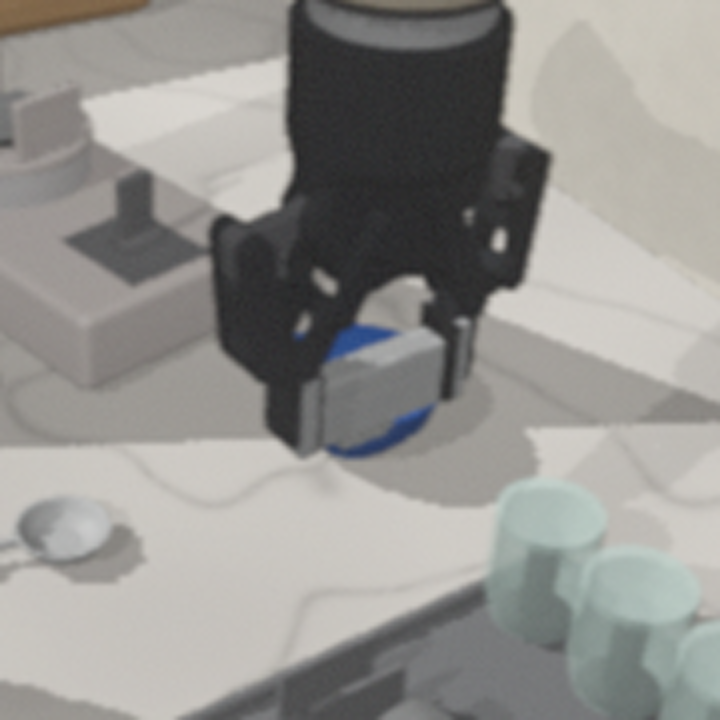

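Emit:
servo_tool(deltas=[{"tx":12,"ty":3,"tz":0,"roll":-1.5,"claw":1},{"tx":25,"ty":5,"tz":0,"roll":-1.4,"claw":1},{"tx":35,"ty":8,"tz":0,"roll":0,"claw":1},{"tx":36,"ty":8,"tz":0,"roll":0,"claw":1},{"tx":36,"ty":8,"tz":0,"roll":0,"claw":1},{"tx":36,"ty":8,"tz":0,"roll":0,"claw":1},{"tx":36,"ty":8,"tz":0,"roll":0,"claw":1},{"tx":36,"ty":8,"tz":0,"roll":0,"claw":1}])

```text
time_s: 6.4
ee_pos: [546.8, 73.4, 173.1]
tcp_rot: [[-0.15, 0.989, -0.004], [0.989, 0.15, 0.0], [0.001, -0.004, -1.0]]
wrist_force: [0.5, 0.3, -1.1]
finger_gap: 0.737
```

Emit:
servo_tool(deltas=[{"tx":36,"ty":8,"tz":0,"roll":0,"claw":1},{"tx":36,"ty":8,"tz":0,"roll":0,"claw":1},{"tx":36,"ty":8,"tz":0,"roll":0,"claw":1},{"tx":36,"ty":8,"tz":0,"roll":0,"claw":1},{"tx":30,"ty":6,"tz":0,"roll":0,"claw":1},{"tx":20,"ty":4,"tz":0,"roll":0,"claw":1},{"tx":10,"ty":2,"tz":0,"roll":0,"claw":1},{"tx":0,"ty":0,"tz":0,"roll":0,"claw":1}])

```text
time_s: 7.07
ee_pos: [560.4, 281.3, 173.3]
tcp_rot: [[-0.152, 0.988, -0.003], [0.988, 0.152, -0.001], [-0.0, -0.003, -1.0]]
wrist_force: [-0.0, -1.0, -0.1]
finger_gap: 0.737
```

```bash
python3 -c "
from h import *
go(563,285.9,170,.15)"
```

```text
t 7.07 pos [560.4 281.3 173.3] yaw 0.153 z [-0.003 -0.001 -1.   ] gap 0.737 F [-0.  -1.  -0.1] Tq [-0.06 -0.03  0.06]
shift now [4.1 3.3 3.3] roll deg 0.18
shift after turn [4.1 3.3 3.3]
```

```bash
python3 -c "
from h import *
t=load('top0');crop(t,160,172,195,207,'t_slot',20)
d=grab('side','side6'); crop(d,170,80,290,180,'s6',6)
s=load('side0');crop(s,215,130,265,170,'s_slot',14)
"
```

```text
(no output)
```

View pics/t_slot.png

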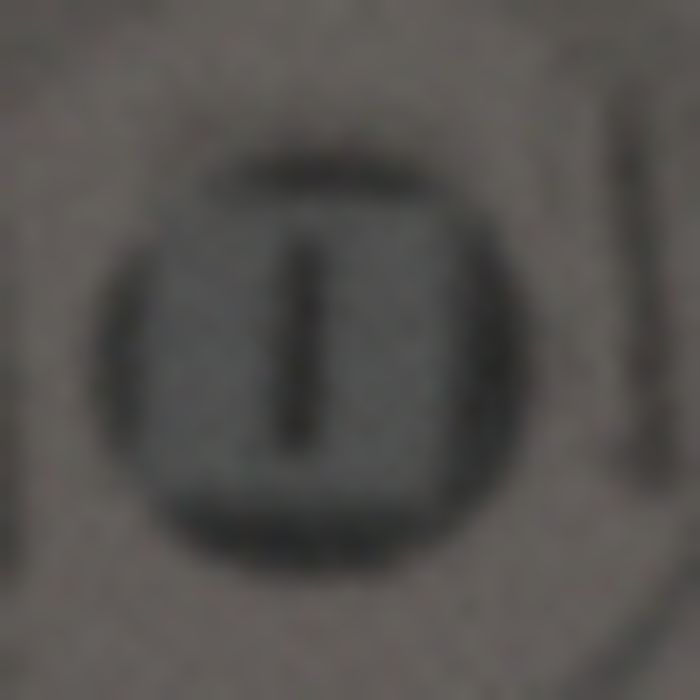

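View pics/s6.png

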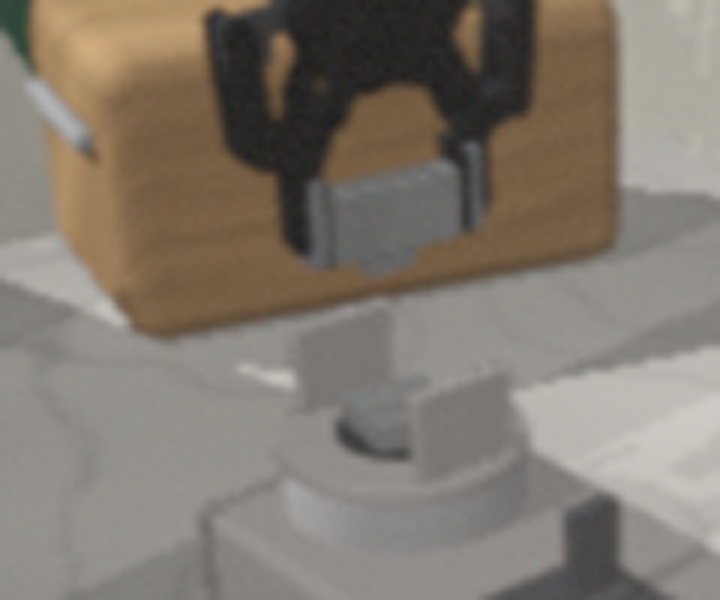

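View pics/s_slot.png

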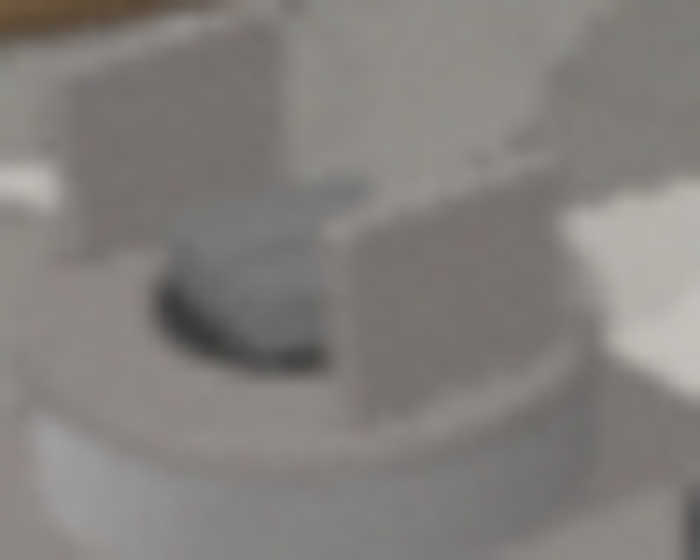

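```bash
python3 -c "
from h import *
t=load('top0')
a=pr(t,[(303,243),(297,454),(300,348),(274,348),(326,348)],160,172,20,106);print(a.round(1)); d=a[0]-a[1];print(np.hypot(*d),np.arctan2(d[1],d[0]))
b=pr(t,[(163,195),(450,190),(452,505),(140,490)],160,172,20,106);print(b.round(1),b.mean(0))
d=load('side6');s=env.observe();p=np.array(s['ee_pos']);R=np.array(s['tcp_rot'])
for n,q in {'barbot L':(0,-32,-3.8),'blade LF':(0,-11,6.2),'blade RF':(0,11,6.2),'top FL':(-7,-32,-33.8),'top FR':(-7,32,-33.8),'bot FL':(-7,-32,-3.8),'bot FR':(-7,32,-3.8),'top BL':(7,-32,-33.8),'top BR':(7,32,-33.8)}.items():
    u=w2px(d,p+R@np.array(q)); print(n,((u-[170,80])*6+2.5).round())
print([w2px(d,(563+c,286+e,132)) for c,e in((0,0),)])
"
```

```text
[[576.7 287.9]
 [548.7 284.1]
 [562.7 286. ]
 [562.3 289.4]
 [563.1 282.6]]
28.302112958095535 0.1334208717293521
[[581.  307.1]
 [586.  269.9]
 [544.3 263. ]
 [541.5 303.6]] [563.19727547 285.9283896 ]
barbot L [320. 269.]
blade LF [367. 281.]
blade RF [414. 269.]
top FL [323. 203.]
top FR [462. 170.]
bot FL [328. 275.]
bot FR [465. 240.]
top BL [306. 192.]
top BR [444. 159.]
[array([235.40690635, 137.43806754])]
```

```bash
cat >> h.py <<'E'
def overlay(d,lat,yaw,lang,box,tag,s,dp=(0,0)):
    u0,v0,u1,v1=box
    im=cv2.resize(d['img'][v0:v1,u0:u1,::-1],None,fx=s,fy=s,interpolation=cv2.INTER_CUBIC)
    im=cv2.convertScaleAbs(im,alpha=1.6)
    R=lambda a:np.array([[np.cos(a),-np.sin(a)],[np.sin(a),np.cos(a)]])
    o=np.array(lat)-R(yaw)@[0,58]
    def L(pts,a,org,col,close=True):
        q=[]
        for x,y,z in pts:
            w=org+R(a)@[x,y]; u=w2px(d,(w[0],w[1],z))+dp
            q.append(((u-[u0,v0]+.5)*s-.5))
        cv2.polylines(im,[np.array(q).round().astype(int)],close,col,1,cv2.LINE_AA)
    L([(-75,-115,60),(75,-115,60),(75,115,60),(-75,115,60)],yaw,o,(0,255,0))
    L([(-75,-115,0),(75,-115,0),(75,115,0),(-75,115,0)],yaw,o,(0,120,0))
    c=[(52*np.cos(a),58+52*np.sin(a),92) for a in np.linspace(0,6.28,60)];L(c,yaw,o,(255,255,0))
    for sg in(1,-1): L([(-25,58+sg*40,92),(25,58+sg*40,92),(25,58+sg*40,132),(-25,58+sg*40,132)],yaw,o,(0,0,255))
    L([(-13,-74,110),(13,-74,110),(13,-66,110),(-13,-66,110)],yaw,o,(255,0,255))
    a=yaw-lang; l=np.array(lat)
    L([(-20,-20,106),(20,-20,106),(20,20,106),(-20,20,106)],a,l,(0,255,255))
    L([(-15,-3,106),(15,-3,106),(15,3,106),(-15,3,106)],a,l,(0,165,255))
    cv2.imwrite(f'pics/{tag}.png',im)
E
python3 -c "
from h import *
overlay(load('top0'),(563,286),.2576,.11,(150,155,250,230),'ot',8)
overlay(load('side0'),(563,286),.2576,.11,(195,120,310,215),'os',6)
"
```

```text
(no output)
```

View pics/ot.png

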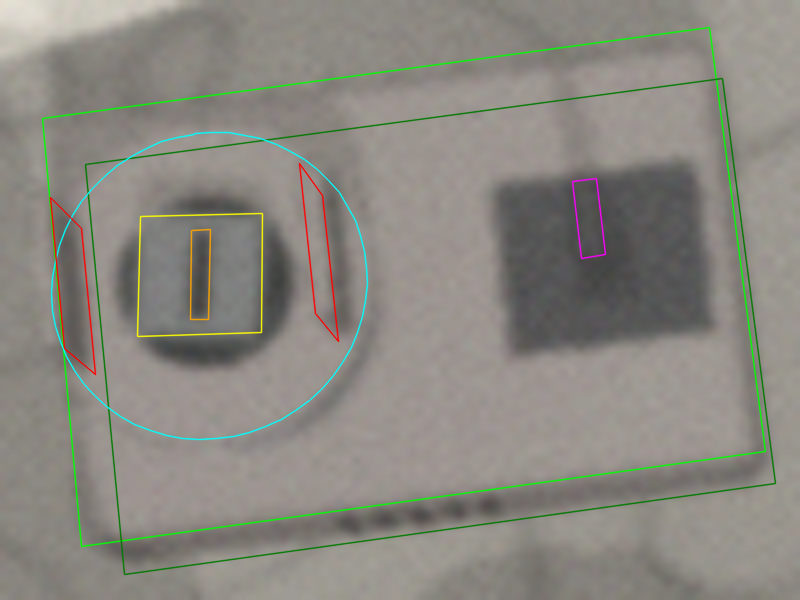

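View pics/os.png

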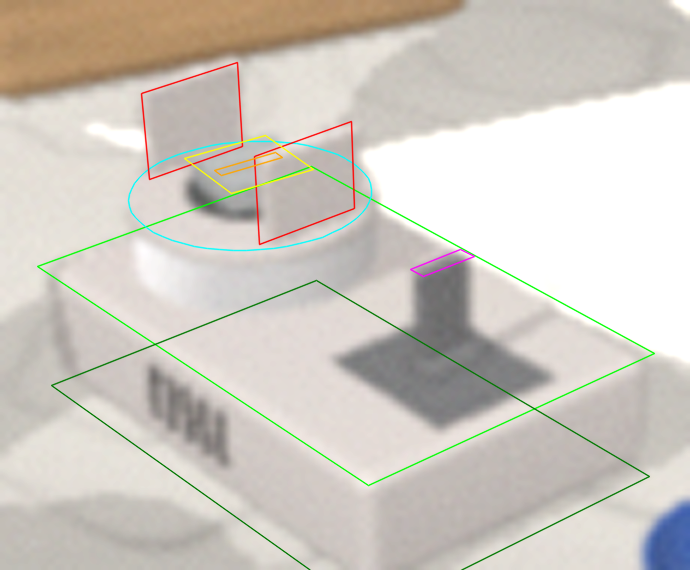

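```bash
python3 -c "
from h import *
d=load('side6')
import numpy as np
g=np.array([-np.sin(.2576),np.cos(.2576)]); gx=np.array([g[1],-g[0]])
def reg(poly,u0=170,v0=80,s=6,d=d):
    m=np.zeros(d['z_map'].shape,np.uint8)
    q=np.array([cp(x,y,u0,v0,s) for x,y in poly]).round().astype(np.int32)
    cv2.fillPoly(m,[q],1); vs,us=np.nonzero(m)
    P=np.array([px2w(d,u,v) for u,v in zip(us,vs) if d['z_map'][v,u]>0]); return P
lat=np.array([563,286.])
s=env.observe();p=np.array(s['ee_pos']);R=np.array(s['tcp_rot'])
K=reg([(345,205),(450,178),(450,225),(345,255)])
k=(K-p)@R; print('key face in tool: n',len(K),'x med',np.median(k[:,0]),k.mean(0),k.std(0))
for n,po in {'far guard inner':[(312,350),(380,325),(380,365),(312,395)],'near guard outer':[(425,410),(500,390),(500,445),(425,465)]}.items():
    G=reg(po); q=G[:,:2]-lat; print(n,len(G),'y',np.median(q@g),(q@g).std(),'x',(q@gx).mean(),'z',G[:,2].mean(), G.mean(0))
T=load('top0')
G=reg([(150,225),(185,225),(185,320),(150,320)],150,155,8,T);print('plate T',G.mean(0),G.std(0))
G=reg([(400,400),(650,380),(650,420),(400,440)],150,155,8,T);print('deck T',G.mean(0))
G=reg([(230,360),(330,340),(330,380),(250,400)],150,155,8,T);print('lid T',G.mean(0))
T=load('side0')
G=reg([(160,330),(300,400),(360,440),(250,380)],195,120,6,T);print('deck S',G.mean(0))
"
```

```text
key face in tool: n 168 x med -4.245979714610669 [ -4.18945786   3.10040685 -19.7546347 ] [ 1.50897702 15.44480795  6.54561777]
far guard inner 90 y 40.949001115515884 1.3840858932531581 x 2.650810652975561 z 111.79538003228974 [555.12815702 326.28456795 111.79538003]
near guard outer 140 y -46.06771383027305 1.4701216050363903 x -1.2769307625604025 z 111.87306358835993 [573.52797974 241.02626089 111.87306359]
plate T [561.36957968 296.49130541 105.70343273] [9.932113   4.68786176 2.47077079]
deck T [538.69464342 180.66918397  60.20140939]
lid T [537.05094162 256.64783943  91.7658365 ]
deck S [526.39026096 185.12722005  60.1069744 ]
```

Emit:
servo_tool(deltas=[{"tx":1,"ty":2,"tz":5,"roll":0.3,"claw":1},{"tx":0.7,"ty":2.6,"tz":6,"roll":0.3,"claw":1},{"tx":0,"ty":0,"tz":6,"roll":0,"claw":1},{"tx":0,"ty":0,"tz":6,"roll":0,"claw":1},{"tx":0,"ty":0,"tz":0,"roll":0,"claw":1},{"tx":0,"ty":0,"tz":0,"roll":0,"claw":1},{"tx":0,"ty":0,"tz":0,"roll":0,"claw":1},{"tx":0,"ty":0,"tz":0,"roll":0,"claw":1}])

```text
time_s: 7.78
ee_pos: [566.9, 281.4, 152.6]
tcp_rot: [[-0.138, 0.99, 0.001], [0.99, 0.138, 0.0], [0.0, 0.001, -1.0]]
wrist_force: [0.3, -0.5, -0.2]
finger_gap: 0.737
```

```bash
python3 -c "
from h import *
go(564.8,283.8,140,.145)
d=grab('side','side7'); crop(d,205,80,285,165,'s7',8)
d=grab('top','top7'); crop(d,140,145,220,225,'t7',8)"
```

```text
t 7.78 pos [566.9 281.4 152.6] yaw 0.139 z [ 0.001  0.    -1.   ] gap 0.737 F [ 0.3 -0.5 -0.2] Tq [-0.02 -0.01  0.  ]
shift now [ 2.6 -1.8 12.5] roll deg -0.37
shift after turn [ 2.6 -1.7 12.6]
```

View pics/s7.png

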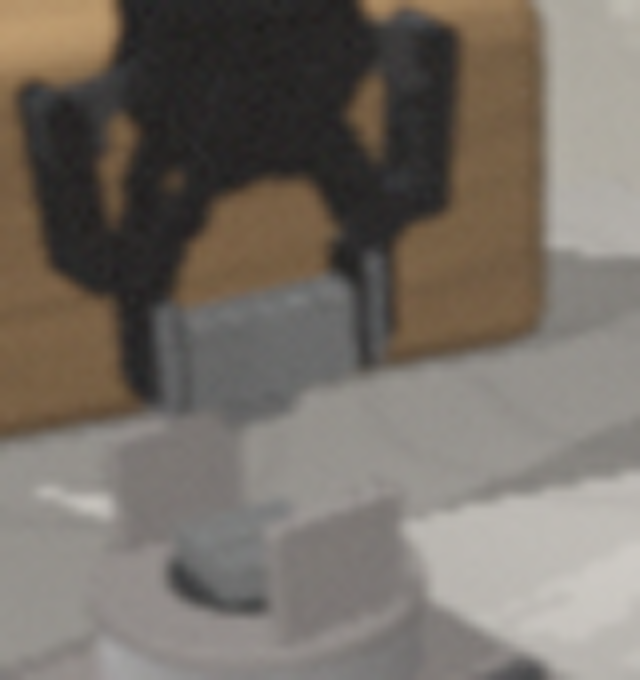

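View pics/t7.png

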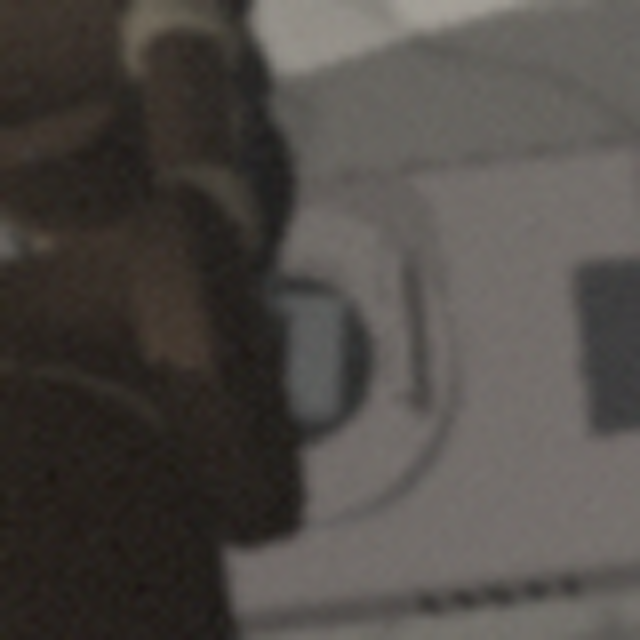

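```bash
cat >> h.py <<'E'
def reg(d,poly,u0,v0,s):
    m=np.zeros(d['z_map'].shape,np.uint8)
    q=np.array([cp(x,y,u0,v0,s) for x,y in poly]).round().astype(np.int32)
    cv2.fillPoly(m,[q],1); vs,us=np.nonzero(m)
    return np.array([px2w(d,u,v) for u,v in zip(us,vs) if d['z_map'][v,u]>0])
E
python3 -c "
from h import *
g=np.array([-np.sin(.2576),np.cos(.2576)]); gx=np.array([g[1],-g[0]]);lat=np.array([563,286.])
s=env.observe();p=np.array(s['ee_pos']);R=np.array(s['tcp_rot'])
d=load('side7')
K=reg(d,[(195,330),(340,295),(340,350),(195,390)],205,80,8)
k=(K-p)@R; print('key face',len(K),k.mean(0),K.mean(0),np.polyfit(k[:,1],k[:,0],1))
for n,po in {'far':[(130,465),(230,435),(230,490),(130,525)],'near':[(285,545),(385,510),(385,580),(285,620)]}.items():
    G=reg(d,po,205,80,8); q=G[:,:2]-lat; print(n,len(G),'y',(q@g).mean(),'slope',np.polyfit(q@gx,q@g,1)[0])
overlay(d,(563,286),.2576,.11,(205,80,285,165),'os7',8)
u=[w2px(d,p+R@np.array(q)) for q in [(-4.5,-32,-33.8),(-4.5,32,-33.8),(-4.5,32,-3.8),(-4.5,-32,-3.8)]]; print([((x-[205,80]+.5)*8-.5).round() for x in u])
"
```

```text
key face 152 [ -5.94498603   0.81645756 -23.19128386] [568.52605286 275.84424431 175.88111175] [-0.0069756  -5.93929075]
far 104 y 41.02676651781735 slope 0.02854032456587596
near 140 y -46.033909494787835 slope 0.0007974292994065062
[array([168., 329.]), array([352., 284.]), array([355., 375.]), array([175., 422.])]
```

View pics/os7.png

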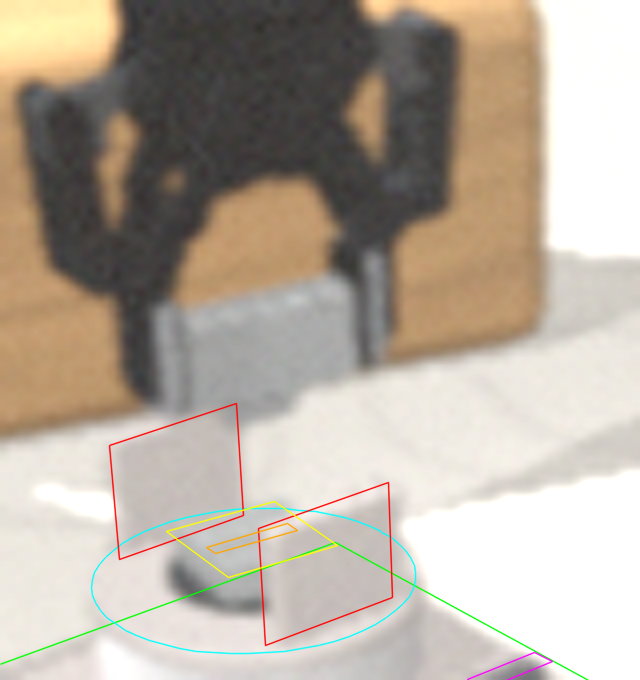

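Emit:
servo_tool(deltas=[{"tx":1.9,"ty":-1.2,"tz":6,"roll":0,"claw":1},{"tx":1.9,"ty":-1.2,"tz":7,"roll":0,"claw":1},{"tx":0,"ty":0,"tz":7,"roll":0,"claw":1},{"tx":0,"ty":0,"tz":7,"roll":0,"claw":1},{"tx":0,"ty":0,"tz":6,"roll":0,"claw":1},{"tx":0,"ty":0,"tz":0,"roll":0,"claw":1},{"tx":0,"ty":0,"tz":0,"roll":0,"claw":1},{"tx":0,"ty":0,"tz":0,"roll":0,"claw":1}])

```text
time_s: 8.55
ee_pos: [563.9, 285.0, 119.1]
tcp_rot: [[-0.138, 0.99, 0.0], [0.99, 0.138, 0.0], [0.0, 0.0, -1.0]]
wrist_force: [-0.1, -0.1, -1.4]
finger_gap: 0.734
```

```bash
python3 -c "
from h import *
go(564,284.8,112,.142)
d=grab('side','side8'); crop(d,205,80,285,165,'s8',8)
go(564,284.8,112,.142)
"
```

```text
t 8.55 pos [563.9 285.  119.1] yaw 0.139 z [ 0.  0. -1.] gap 0.734 F [-0.1 -0.1 -1.4] Tq [-0.04 -0.02  0.02]
shift now [-0.2  0.1  7.1] roll deg -0.19
shift after turn [-0.2  0.1  7.1]
t 8.6 pos [564.1 285.1 119.5] yaw 0.139 z [ 0.001  0.    -1.   ] gap 0.733 F [ 0.2 -1.  -0.2] Tq [-0.02 -0.03  0.01]
shift now [-0.3 -0.1  7.5] roll deg -0.19
shift after turn [-0.3 -0.1  7.5]
```

View pics/s8.png

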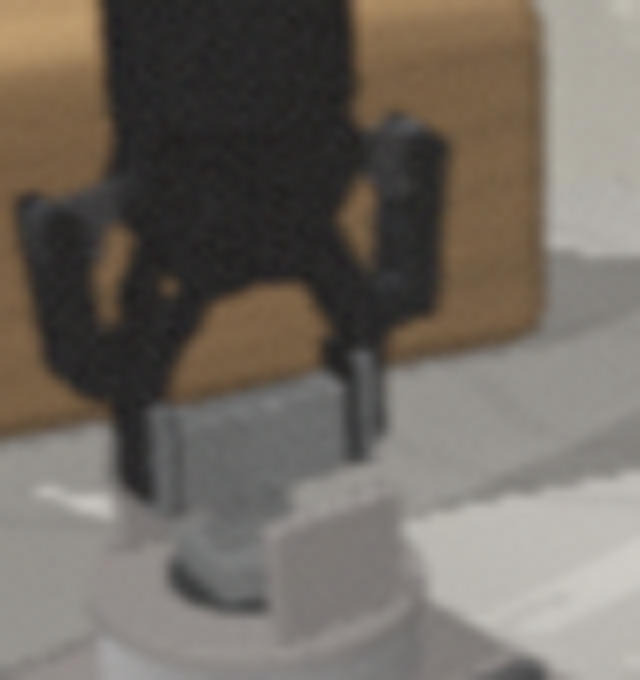

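Blade at about (235,515) in the crop, just above the plate with the near guard in front, and it looks aligned. I will lower slowly and watch the force.

Emit:
servo_tool(deltas=[{"tx":0,"ty":0,"tz":2,"roll":0,"claw":1},{"tx":0,"ty":0,"tz":2,"roll":0,"claw":1},{"tx":0,"ty":0,"tz":2,"roll":0,"claw":1},{"tx":0,"ty":0,"tz":1.5,"roll":0,"claw":1},{"tx":0,"ty":0,"tz":1.5,"roll":0,"claw":1},{"tx":0,"ty":0,"tz":0,"roll":0,"claw":1},{"tx":0,"ty":0,"tz":0,"roll":0,"claw":1},{"tx":0,"ty":0,"tz":0,"roll":0,"claw":1}])

```text
time_s: 9.27
ee_pos: [563.7, 285.0, 110.2]
tcp_rot: [[-0.138, 0.99, 0.0], [0.99, 0.138, 0.0], [0.0, 0.0, -1.0]]
wrist_force: [-0.0, -0.5, -0.7]
finger_gap: 0.74
```

```bash
python3 -c "
from h import *
go(564,284.8,102,.142)"
```

```text
t 9.27 pos [563.7 285.  110.2] yaw 0.139 z [ 0.  0. -1.] gap 0.74 F [-0.  -0.5 -0.7] Tq [-0.02 -0.03  0.01]
shift now [-0.2  0.3  8.2] roll deg -0.19
shift after turn [-0.2  0.3  8.2]
```

Emit:
servo_tool(deltas=[{"tx":0,"ty":0,"tz":1,"roll":0,"claw":1},{"tx":0,"ty":0,"tz":1,"roll":0,"claw":1},{"tx":0,"ty":0,"tz":1,"roll":0,"claw":1},{"tx":0,"ty":0,"tz":1,"roll":0,"claw":1},{"tx":0,"ty":0,"tz":0,"roll":0,"claw":1},{"tx":0,"ty":0,"tz":0,"roll":0,"claw":1},{"tx":0,"ty":0,"tz":0,"roll":0,"claw":1},{"tx":0,"ty":0,"tz":0,"roll":0,"claw":1}])

```text
time_s: 9.93
ee_pos: [563.8, 285.5, 106.1]
tcp_rot: [[-0.138, 0.99, 0.0], [0.99, 0.138, 0.001], [0.001, 0.001, -1.0]]
wrist_force: [0.6, 2.9, -0.8]
finger_gap: 0.74
```

```bash
python3 -c "
from h import *
go(564,284.8,102,.142)"
```

```text
t 9.93 pos [563.8 285.5 106.1] yaw 0.139 z [ 0.     0.001 -1.   ] gap 0.74 F [ 0.6  2.9 -0.8] Tq [ 0.57 -0.11 -0.01]
shift now [-0.7  0.1  4.1] roll deg -0.19
shift after turn [-0.7  0.1  4.1]
```

Emit:
servo_tool(deltas=[{"tx":1,"ty":0,"tz":0,"roll":0,"claw":1},{"tx":0,"ty":0,"tz":1,"roll":0,"claw":1},{"tx":0,"ty":0,"tz":1,"roll":0,"claw":1},{"tx":0,"ty":0,"tz":1,"roll":0,"claw":1},{"tx":0,"ty":0,"tz":0,"roll":0,"claw":1},{"tx":0,"ty":0,"tz":0,"roll":0,"claw":1},{"tx":0,"ty":0,"tz":0,"roll":0,"claw":1},{"tx":0,"ty":0,"tz":0,"roll":0,"claw":1}])

```text
time_s: 10.6
ee_pos: [563.3, 285.7, 103.0]
tcp_rot: [[-0.138, 0.99, -0.0], [0.99, 0.138, -0.0], [-0.0, -0.001, -1.0]]
wrist_force: [-0.6, -1.0, -1.0]
finger_gap: 0.735
```

```bash
python3 -c "
from h import *
go(564,284.8,102,.142)"
```

```text
t 10.6 pos [563.3 285.7 103. ] yaw 0.139 z [-0. -0. -1.] gap 0.735 F [-0.6 -1.  -1. ] Tq [-0.02  0.04 -0.03]
shift now [-1.   0.5  1. ] roll deg -0.18
shift after turn [-1.   0.5  1. ]
```

Forces are back to near zero and the key is going in. I will lower until it seats.

Emit:
servo_tool(deltas=[{"tx":0,"ty":0,"tz":1,"roll":0,"claw":1},{"tx":0,"ty":0,"tz":1,"roll":0,"claw":1},{"tx":0,"ty":0,"tz":0.5,"roll":0,"claw":1},{"tx":0,"ty":0,"tz":0.5,"roll":0,"claw":1},{"tx":0,"ty":0,"tz":0,"roll":0,"claw":1},{"tx":0,"ty":0,"tz":0,"roll":0,"claw":1},{"tx":0,"ty":0,"tz":0,"roll":0,"claw":1},{"tx":0,"ty":0,"tz":0,"roll":0,"claw":1}])

```text
time_s: 11.27
ee_pos: [563.7, 285.8, 102.1]
tcp_rot: [[-0.139, 0.99, 0.0], [0.99, 0.139, -0.0], [-0.0, -0.0, -1.0]]
wrist_force: [-2.6, -1.3, 8.5]
finger_gap: 0.738
```

```bash
python3 -c "
from h import *
go(564,284.8,102,.142)"
```

```text
t 11.27 pos [563.7 285.8 102.1] yaw 0.139 z [ 0. -0. -1.] gap 0.738 F [-2.6 -1.3  8.5] Tq [-0.32  0.52 -0.03]
shift now [-1.   0.1  0.1] roll deg -0.17
shift after turn [-1.   0.1  0.1]
```

Emit:
servo_tool(deltas=[{"tx":0,"ty":0,"tz":-0.5,"roll":0,"claw":1},{"tx":0,"ty":0,"tz":0,"roll":0,"claw":0.15},{"tx":0,"ty":0,"tz":0,"roll":0,"claw":0.1},{"tx":0,"ty":0,"tz":0,"roll":0,"claw":0.05},{"tx":0,"ty":0,"tz":0,"roll":0,"claw":0},{"tx":0,"ty":0,"tz":0,"roll":0,"claw":0},{"tx":0,"ty":0,"tz":0,"roll":0,"claw":0},{"tx":0,"ty":0,"tz":0,"roll":0,"claw":0}])

```text
time_s: 11.93
ee_pos: [563.5, 285.9, 100.5]
tcp_rot: [[-0.138, 0.99, -0.0], [0.99, 0.138, -0.0], [-0.0, -0.0, -1.0]]
wrist_force: [0.7, -0.4, 0.6]
finger_gap: 0.997
```

```bash
python3 -c "
from h import *
go(564,285.5,200,.142)
d=grab('side','side9'); crop(d,205,80,285,165,'s9',8)"
```

```text
t 11.93 pos [563.5 285.9 100.5] yaw 0.139 z [-0. -0. -1.] gap 0.997 F [ 0.7 -0.4  0.6] Tq [-0.03 -0.03 -0.03]
shift now [ -0.5   0.4 -99.5] roll deg -0.18
shift after turn [ -0.5   0.4 -99.5]
```

View pics/s9.png

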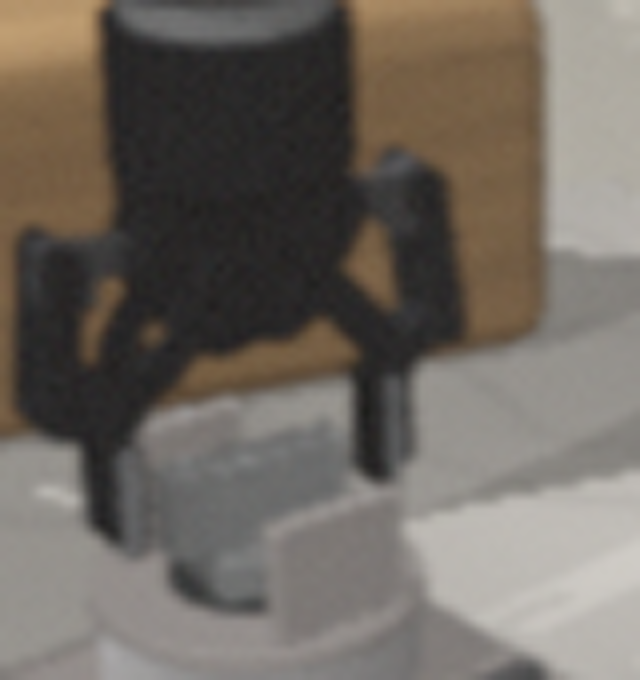

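Emit:
servo_tool(deltas=[{"tx":0,"ty":0,"tz":-5,"roll":0,"claw":0},{"tx":0,"ty":0,"tz":-10,"roll":0,"claw":0},{"tx":0,"ty":0,"tz":-15,"roll":0,"claw":0},{"tx":0,"ty":0,"tz":-20,"roll":0,"claw":0},{"tx":0,"ty":0,"tz":-25,"roll":-3,"claw":0.2},{"tx":0,"ty":0,"tz":-10,"roll":-7,"claw":0.5},{"tx":0,"ty":0,"tz":0,"roll":-7,"claw":0.55},{"tx":0,"ty":0,"tz":0,"roll":-7,"claw":0.55}])

```text
time_s: 12.65
ee_pos: [565.0, 286.6, 188.9]
tcp_rot: [[-0.534, 0.845, 0.004], [0.845, 0.534, 0.002], [-0.001, 0.005, -1.0]]
wrist_force: [0.5, -0.0, -0.7]
finger_gap: 0.459
```

Emit:
servo_tool(deltas=[{"tx":0,"ty":0,"tz":0,"roll":-7,"claw":0.55},{"tx":0,"ty":0,"tz":0,"roll":-7,"claw":0.55},{"tx":0,"ty":0,"tz":0,"roll":-7,"claw":0.55},{"tx":0,"ty":0,"tz":0,"roll":-7,"claw":0.55},{"tx":0,"ty":0,"tz":0,"roll":-7,"claw":0.55},{"tx":0,"ty":0,"tz":0,"roll":-7,"claw":0.55},{"tx":0,"ty":0,"tz":0,"roll":-7,"claw":0.55},{"tx":0,"ty":0,"tz":0,"roll":-7,"claw":0.55}])

```text
time_s: 13.32
ee_pos: [563.9, 286.1, 187.0]
tcp_rot: [[-1.0, 0.03, 0.001], [0.03, 1.0, 0.001], [-0.001, 0.001, -1.0]]
wrist_force: [0.3, -0.5, -0.3]
finger_gap: 0.447
```

```bash
python3 -c "
from h import *
go(563.7,286.5,150,.139+np.pi/2)
d=grab('side','side10'); crop(d,205,80,285,165,'s10',8)"
```

```text
t 13.32 pos [563.9 286.1 187. ] yaw 1.541 z [ 0.001  0.001 -1.   ] gap 0.447 F [ 0.3 -0.5 -0.3] Tq [ 0.01 -0.01 -0.  ]
shift now [ 0.3  0.4 37. ] roll deg -9.67
shift after turn [ 0.2  0.4 37. ]
```

View pics/s10.png

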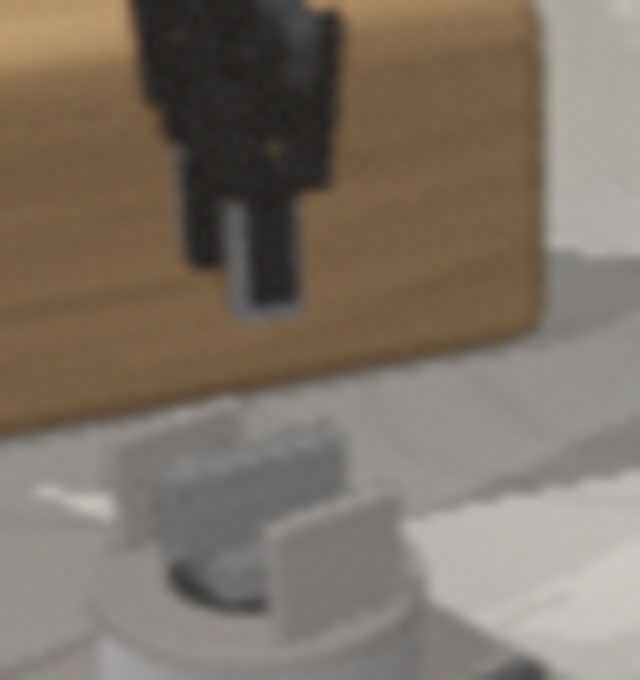

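Emit:
servo_tool(deltas=[{"tx":0,"ty":0.3,"tz":0,"roll":-5,"claw":0.55},{"tx":0,"ty":0.3,"tz":8,"roll":-4.7,"claw":0.55},{"tx":0,"ty":0,"tz":12,"roll":0,"claw":0.55},{"tx":0,"ty":0,"tz":12,"roll":0,"claw":0.55},{"tx":0,"ty":0,"tz":6,"roll":0,"claw":0.55},{"tx":0,"ty":0,"tz":0,"roll":0,"claw":0.55},{"tx":0,"ty":0,"tz":0,"roll":0,"claw":0.55},{"tx":0,"ty":0,"tz":0,"roll":0,"claw":0.55}])

```text
time_s: 14.03
ee_pos: [563.8, 286.7, 147.8]
tcp_rot: [[-0.991, -0.132, 0.0], [-0.132, 0.991, 0.0], [-0.0, 0.0, -1.0]]
wrist_force: [-0.6, -1.0, 0.6]
finger_gap: 0.449
```

```bash
python3 -c "
from h import *
go(563.5,286.7,110.5,.139+np.pi/2)
d=grab('side','side11'); crop(d,205,80,285,165,'s11',8)"
```

```text
t 14.03 pos [563.8 286.7 147.8] yaw 1.704 z [ 0.  0. -1.] gap 0.449 F [-0.6 -1.   0.6] Tq [0.02 0.   0.04]
shift now [ 0.3  0.1 37.3] roll deg -0.36
shift after turn [ 0.3  0.1 37.3]
```

View pics/s11.png

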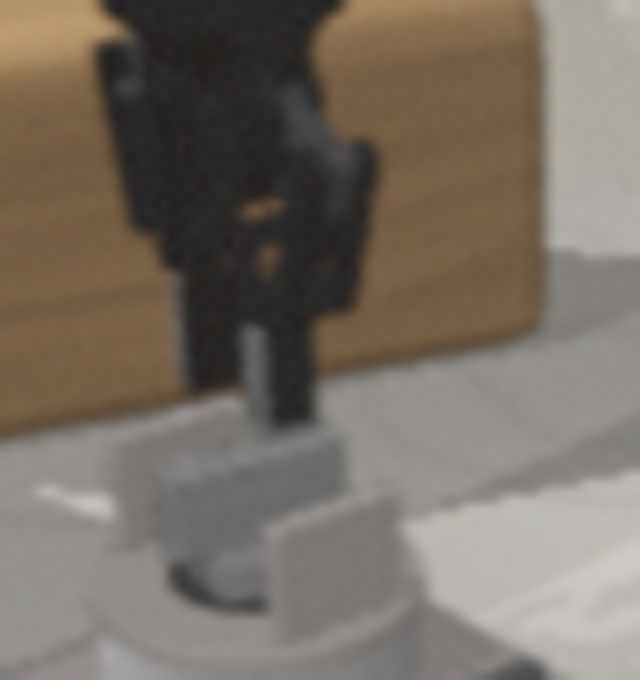

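Emit:
servo_tool(deltas=[{"tx":0.3,"ty":0,"tz":6,"roll":-0.4,"claw":0.55},{"tx":0,"ty":0,"tz":7,"roll":0,"claw":0.55},{"tx":0,"ty":0,"tz":7,"roll":0,"claw":0.55},{"tx":0,"ty":0,"tz":7,"roll":0,"claw":0.55},{"tx":0,"ty":0,"tz":6,"roll":0,"claw":0.55},{"tx":0,"ty":0,"tz":3,"roll":0,"claw":0.55},{"tx":0,"ty":0,"tz":0,"roll":0,"claw":0.55},{"tx":0,"ty":0,"tz":0,"roll":0,"claw":0.55}])

```text
time_s: 14.75
ee_pos: [563.1, 286.4, 111.2]
tcp_rot: [[-0.99, -0.14, -0.001], [-0.14, 0.99, -0.0], [0.001, -0.0, -1.0]]
wrist_force: [0.5, 0.4, -0.3]
finger_gap: 0.45
```

```bash
python3 -c "
from h import *
go(563.5,286.7,110.5,.139+np.pi/2)
d=grab('side','side12'); crop(d,205,80,285,165,'s12',8)"
```

```text
t 14.75 pos [563.1 286.4 111.2] yaw 1.711 z [-0.001 -0.    -1.   ] gap 0.45 F [ 0.5  0.4 -0.3] Tq [0.02 0.01 0.01]
shift now [-0.5  0.2  0.7] roll deg 0.08
shift after turn [-0.5  0.2  0.7]
```

View pics/s12.png

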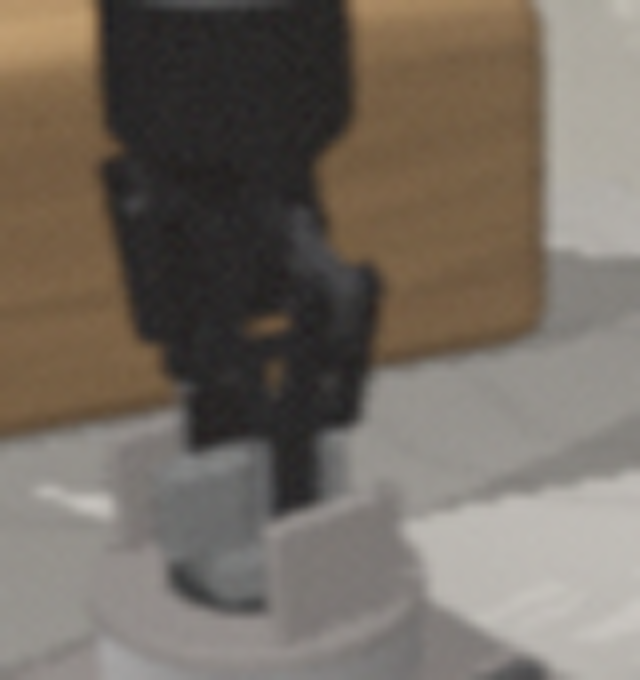

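Fingers straddle the flats, with the near one in front at (295,470) and the far one behind. Closing now.

Emit:
servo_tool(deltas=[{"tx":0,"ty":0,"tz":0,"roll":0,"claw":0.65},{"tx":0,"ty":0,"tz":0,"roll":0,"claw":0.75},{"tx":0,"ty":0,"tz":0,"roll":0,"claw":0.8},{"tx":0,"ty":0,"tz":0,"roll":0,"claw":0.85},{"tx":0,"ty":0,"tz":0,"roll":0,"claw":0.9},{"tx":0,"ty":0,"tz":0,"roll":0,"claw":1},{"tx":0,"ty":0,"tz":0,"roll":0,"claw":1},{"tx":0,"ty":0,"tz":0,"roll":0,"claw":1}])

```text
time_s: 15.47
ee_pos: [563.5, 287.0, 112.3]
tcp_rot: [[-0.99, -0.14, 0.001], [-0.14, 0.99, 0.001], [-0.001, 0.001, -1.0]]
wrist_force: [-0.7, 1.2, 4.4]
finger_gap: 0.149
```

```bash
python3 -c "
from h import *
go(563.5,286.7,110.5,.139+np.pi/2)"
```

```text
t 15.47 pos [563.5 287.  112.3] yaw 1.711 z [ 0.001  0.001 -1.   ] gap 0.149 F [-0.7  1.2  4.4] Tq [ 0.25  0.2  -0.06]
shift now [ 0.  -0.3  1.8] roll deg 0.08
shift after turn [ 0.  -0.3  1.8]
```

Emit:
servo_tool(deltas=[{"tx":0,"ty":0,"tz":0,"roll":3,"claw":1},{"tx":0,"ty":0,"tz":0,"roll":4,"claw":1},{"tx":0,"ty":0,"tz":0,"roll":4,"claw":1},{"tx":0,"ty":0,"tz":0,"roll":4,"claw":1},{"tx":0,"ty":0,"tz":0,"roll":4,"claw":1},{"tx":0,"ty":0,"tz":0,"roll":4,"claw":1},{"tx":0,"ty":0,"tz":0,"roll":4,"claw":1},{"tx":0,"ty":0,"tz":0,"roll":3,"claw":1}])

```text
time_s: 16.13
ee_pos: [563.8, 287.4, 112.3]
tcp_rot: [[-0.926, 0.377, 0.001], [0.377, 0.926, 0.002], [-0.001, 0.002, -1.0]]
wrist_force: [0.3, 2.4, 2.8]
finger_gap: 0.155
```

```bash
python3 -c "
from h import *
go(563.5,286.7,112,-1.29+np.pi/2)"
```

```text
t 16.13 pos [563.8 287.4 112.3] yaw 1.185 z [ 0.001  0.002 -1.   ] gap 0.155 F [0.3 2.4 2.8] Tq [0.45 0.12 0.01]
shift now [-0.  -0.8  0.3] roll deg 51.79
shift after turn [-0.6 -0.5  0.3]
```

Emit:
servo_tool(deltas=[{"tx":0,"ty":0.4,"tz":0,"roll":4,"claw":1},{"tx":0,"ty":0,"tz":0,"roll":5,"claw":1},{"tx":0,"ty":0,"tz":0,"roll":5,"claw":1},{"tx":0,"ty":0,"tz":0,"roll":5,"claw":1},{"tx":0,"ty":0,"tz":0,"roll":5,"claw":1},{"tx":0,"ty":0,"tz":0,"roll":5,"claw":1},{"tx":0,"ty":0,"tz":0,"roll":5,"claw":1},{"tx":0,"ty":0,"tz":0,"roll":4,"claw":1}])

```text
time_s: 16.8
ee_pos: [563.7, 287.5, 112.2]
tcp_rot: [[-0.498, 0.867, 0.001], [0.867, 0.498, 0.001], [0.001, 0.001, -1.0]]
wrist_force: [-0.8, 2.1, 3.4]
finger_gap: 0.148
```

```bash
python3 -c "
from h import *
go(563.5,286.7,112,-1.29+np.pi/2)"
```

```text
t 16.8 pos [563.7 287.5 112.2] yaw 0.521 z [ 0.001  0.001 -1.   ] gap 0.148 F [-0.8  2.1  3.4] Tq [0.35 0.2  0.14]
shift now [-0.6 -0.6  0.2] roll deg 13.75
shift after turn [-0.8 -0.4  0.2]
```

Emit:
servo_tool(deltas=[{"tx":0,"ty":0,"tz":0,"roll":3.5,"claw":1},{"tx":0,"ty":0,"tz":0,"roll":3,"claw":1},{"tx":0,"ty":0,"tz":0,"roll":3,"claw":1},{"tx":0,"ty":0,"tz":0,"roll":2,"claw":1},{"tx":0,"ty":0,"tz":0,"roll":1,"claw":1},{"tx":0,"ty":0,"tz":0,"roll":0,"claw":1},{"tx":0,"ty":0,"tz":0,"roll":0,"claw":1},{"tx":0,"ty":0,"tz":0,"roll":0,"claw":1}])

```text
time_s: 17.47
ee_pos: [563.7, 287.5, 112.2]
tcp_rot: [[-0.302, 0.953, 0.001], [0.953, 0.302, 0.001], [0.001, 0.001, -1.0]]
wrist_force: [-0.7, 3.6, 5.6]
finger_gap: 0.152
```

```bash
python3 -c "
from h import *
go(563.5,286.7,112,-1.29+np.pi/2)"
```

```text
t 17.47 pos [563.7 287.5 112.2] yaw 0.307 z [ 0.001  0.001 -1.   ] gap 0.152 F [-0.7  3.6  5.6] Tq [0.59 0.22 0.05]
shift now [-0.7 -0.4  0.2] roll deg 1.48
shift after turn [-0.7 -0.4  0.2]
```

Emit:
servo_tool(deltas=[{"tx":0,"ty":0,"tz":0,"roll":1,"claw":1},{"tx":0,"ty":0,"tz":0,"roll":1,"claw":1},{"tx":0,"ty":0,"tz":0,"roll":1,"claw":1},{"tx":0,"ty":0,"tz":0,"roll":1,"claw":1},{"tx":0,"ty":0,"tz":0,"roll":0,"claw":1},{"tx":0,"ty":0,"tz":0,"roll":0,"claw":1},{"tx":0,"ty":0,"tz":0,"roll":0,"claw":1},{"tx":0,"ty":0,"tz":0,"roll":0,"claw":1}])

```text
time_s: 18.13
ee_pos: [563.7, 287.5, 112.2]
tcp_rot: [[-0.235, 0.972, 0.001], [0.972, 0.235, 0.001], [0.001, 0.001, -1.0]]
wrist_force: [-1.5, 3.1, 5.5]
finger_gap: 0.153
```

```bash
python3 -c "
from h import *
go(563.5,286.7,112,-1.29+np.pi/2)"
```

```text
t 18.13 pos [563.7 287.5 112.2] yaw 0.238 z [ 0.001  0.001 -1.   ] gap 0.153 F [-1.5  3.1  5.5] Tq [0.67 0.25 0.31]
shift now [-0.7 -0.4  0.2] roll deg -2.48
shift after turn [-0.7 -0.4  0.2]
```

Emit:
servo_tool(deltas=[{"tx":0,"ty":0,"tz":0,"roll":0.7,"claw":1},{"tx":0,"ty":0,"tz":0,"roll":0,"claw":1},{"tx":0,"ty":0,"tz":0,"roll":0,"claw":1},{"tx":0,"ty":0,"tz":0,"roll":-1,"claw":1},{"tx":0,"ty":0,"tz":0,"roll":0,"claw":0.8},{"tx":0,"ty":0,"tz":0,"roll":0,"claw":0.7},{"tx":0,"ty":0,"tz":0,"roll":0,"claw":0.6},{"tx":0,"ty":0,"tz":0,"roll":0,"claw":0.55}])

```text
time_s: 18.8
ee_pos: [562.8, 285.9, 110.6]
tcp_rot: [[-0.239, 0.971, -0.002], [0.971, 0.239, -0.002], [-0.001, -0.002, -1.0]]
wrist_force: [0.4, 0.3, 0.8]
finger_gap: 0.453
```

```bash
python3 -c "
from h import *
go(563.5,286.7,190,.238)
d=grab('side','side13'); crop(d,205,80,285,165,'s13',8)"
```

```text
t 18.8 pos [562.8 285.9 110.6] yaw 0.241 z [-0.002 -0.002 -1.   ] gap 0.453 F [0.4 0.3 0.8] Tq [-0.01 -0.   -0.04]
shift now [  0.5   0.7 -79.4] roll deg 0.19
shift after turn [  0.6   0.8 -79.4]
```

View pics/s13.png

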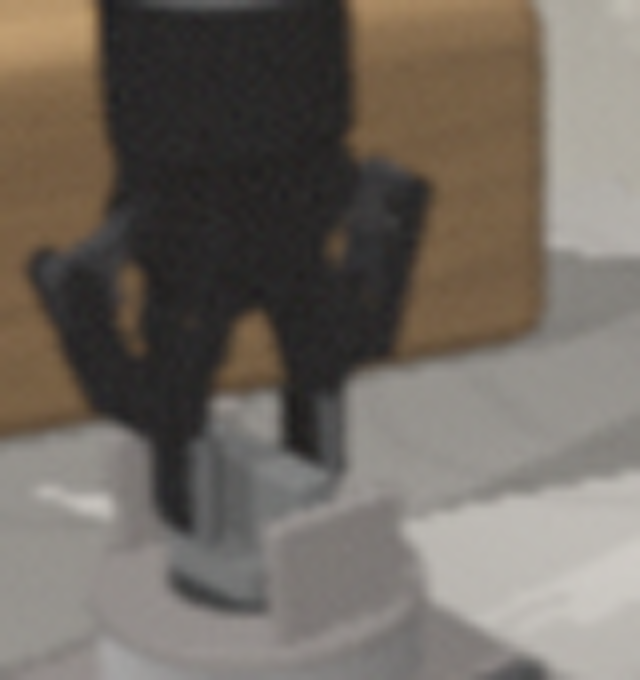

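Emit:
servo_tool(deltas=[{"tx":0,"ty":0,"tz":-5,"roll":0,"claw":0.55},{"tx":0,"ty":0,"tz":-10,"roll":0,"claw":0.55},{"tx":0,"ty":0,"tz":-20,"roll":0,"claw":0.55},{"tx":0,"ty":0,"tz":-25,"roll":0,"claw":0.55},{"tx":0,"ty":0,"tz":-20,"roll":0,"claw":0.55},{"tx":0,"ty":0,"tz":-10,"roll":0,"claw":1},{"tx":0,"ty":0,"tz":0,"roll":-1,"claw":1},{"tx":0,"ty":0,"tz":0,"roll":0,"claw":1}])

```text
time_s: 19.52
ee_pos: [563.7, 287.0, 202.5]
tcp_rot: [[-0.257, 0.966, 0.001], [0.966, 0.257, 0.001], [0.0, 0.002, -1.0]]
wrist_force: [0.0, 0.4, -0.7]
finger_gap: 0.029
```

```bash
python3 -c "
from h import *
go(603.6,133.7,185,.2576)"
```

```text
t 19.52 pos [563.7 287.  202.5] yaw 0.26 z [ 0.001  0.001 -1.   ] gap 0.029 F [ 0.   0.4 -0.7] Tq [-0.04  0.01  0.04]
shift now [-158.4   -0.9   17.4] roll deg 0.15
shift after turn [-158.4   -0.5   17.5]
```

Emit:
servo_tool(deltas=[{"tx":-15,"ty":0,"tz":0,"roll":0,"claw":1},{"tx":-28,"ty":0,"tz":0,"roll":0,"claw":1},{"tx":-35,"ty":0,"tz":0,"roll":0,"claw":1},{"tx":-35,"ty":0,"tz":0,"roll":0,"claw":1},{"tx":-28,"ty":0,"tz":5,"roll":0,"claw":1},{"tx":-17,"ty":0,"tz":10,"roll":0,"claw":1},{"tx":0,"ty":0,"tz":10,"roll":0,"claw":1},{"tx":0,"ty":0,"tz":0,"roll":0,"claw":1}])

```text
time_s: 20.18
ee_pos: [601.1, 132.0, 172.2]
tcp_rot: [[-0.254, 0.967, -0.008], [0.967, 0.254, -0.001], [0.001, -0.008, -1.0]]
wrist_force: [-1.0, -0.0, -1.6]
finger_gap: -0.0
```

```bash
python3 -c "
from h import *
go(603.6,133.7,97,.2576)
d=grab('side','side14'); crop(d,195,80,315,180,'s14',6)
d=grab('top','top14'); crop(d,140,145,250,225,'t14',7)"
```

```text
t 20.18 pos [601.1 132.  172.2] yaw 0.256 z [-0.008 -0.001 -1.   ] gap -0.0 F [-1.  -0.  -1.6] Tq [-0.03  0.05  0.01]
shift now [ 0.9  3.5 75.2] roll deg -0.07
shift after turn [ 1.   2.9 75.2]
```

View pics/s14.png

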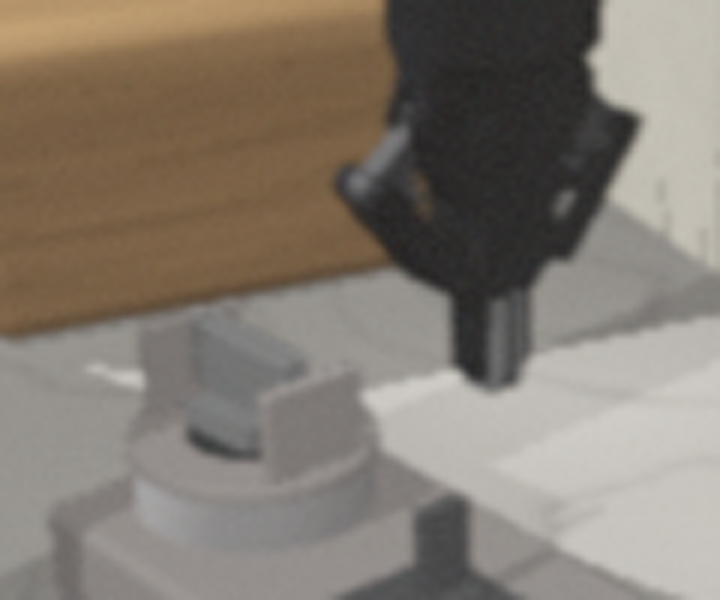

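View pics/t14.png

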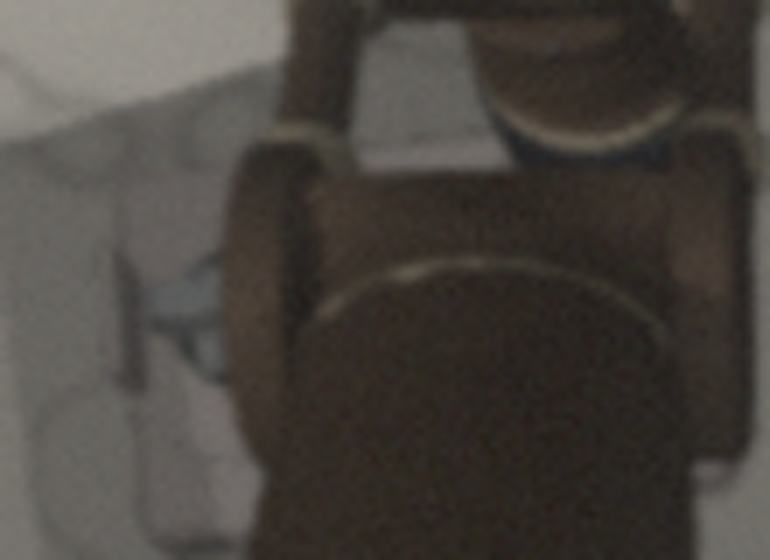

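Emit:
servo_tool(deltas=[{"tx":0,"ty":1,"tz":10,"roll":0,"claw":1},{"tx":0,"ty":1,"tz":15,"roll":0,"claw":1},{"tx":0,"ty":0,"tz":15,"roll":0,"claw":1},{"tx":0,"ty":0,"tz":15,"roll":0,"claw":1},{"tx":0,"ty":0,"tz":12,"roll":0,"claw":1},{"tx":0,"ty":0,"tz":6,"roll":0,"claw":1},{"tx":0,"ty":0,"tz":0,"roll":0,"claw":1},{"tx":0,"ty":0,"tz":0,"roll":0,"claw":1}])

```text
time_s: 20.95
ee_pos: [605.8, 135.1, 103.5]
tcp_rot: [[-0.257, 0.966, -0.0], [0.966, 0.257, -0.0], [0.0, -0.0, -1.0]]
wrist_force: [0.6, -0.0, 0.2]
finger_gap: 0.006
```

```bash
python3 -c "
from h import *
go(596,162.7,95,.2576)
d=grab('side','side15'); crop(d,195,80,315,180,'s15',6)"
```

```text
t 20.95 pos [605.8 135.1 103.5] yaw 0.26 z [-0. -0. -1.] gap 0.006 F [ 0.6 -0.   0.2] Tq [-0.02  0.05  0.08]
shift now [29.2 -2.4  8.5] roll deg 0.13
shift after turn [29.1 -2.4  8.5]
```

View pics/s15.png

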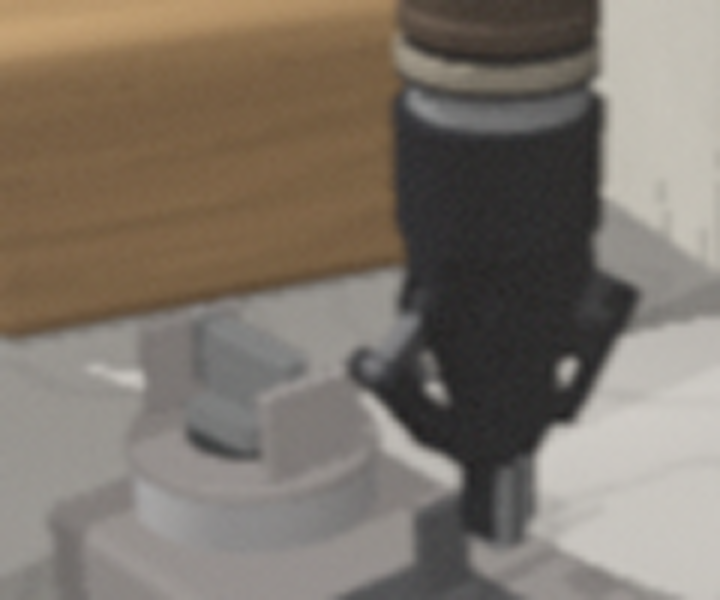

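Emit:
servo_tool(deltas=[{"tx":0,"ty":-2.4,"tz":4,"roll":0,"claw":1},{"tx":2,"ty":0,"tz":3,"roll":0,"claw":1},{"tx":4,"ty":0,"tz":0,"roll":0,"claw":1},{"tx":4,"ty":0,"tz":0,"roll":0,"claw":1},{"tx":4,"ty":0,"tz":0,"roll":0,"claw":1},{"tx":4,"ty":0,"tz":0,"roll":0,"claw":1},{"tx":4,"ty":0,"tz":0,"roll":0,"claw":1},{"tx":0,"ty":0,"tz":0,"roll":0,"claw":1}])

```text
time_s: 21.67
ee_pos: [598.0, 156.0, 96.9]
tcp_rot: [[-0.257, 0.966, 0.001], [0.966, 0.257, -0.0], [-0.0, 0.001, -1.0]]
wrist_force: [-0.3, -0.8, 0.9]
finger_gap: 0.002
```

```bash
python3 -c "
from h import *
go(596,162.7,95,.2576)"
```

```text
t 21.67 pos [598.  156.   96.9] yaw 0.26 z [ 0.001 -0.    -1.   ] gap 0.002 F [-0.3 -0.8  0.9] Tq [-0.17 -0.04 -0.06]
shift now [ 7.  -0.2  1.9] roll deg 0.15
shift after turn [ 7.  -0.2  1.9]
```

Emit:
servo_tool(deltas=[{"tx":2,"ty":0,"tz":0,"roll":0,"claw":1},{"tx":2,"ty":0,"tz":0,"roll":0,"claw":1},{"tx":2,"ty":0,"tz":0,"roll":0,"claw":1},{"tx":2,"ty":0,"tz":0,"roll":0,"claw":1},{"tx":0,"ty":0,"tz":0,"roll":0,"claw":1},{"tx":0,"ty":0,"tz":0,"roll":0,"claw":1},{"tx":0,"ty":0,"tz":0,"roll":0,"claw":1},{"tx":0,"ty":0,"tz":0,"roll":0,"claw":1}])

```text
time_s: 22.33
ee_pos: [595.8, 162.9, 96.6]
tcp_rot: [[-0.256, 0.967, -0.0], [0.967, 0.256, -0.0], [-0.0, -0.0, -1.0]]
wrist_force: [1.1, -3.5, -0.4]
finger_gap: -0.002
```

```bash
python3 -c "
from h import *
go(596,162.7,95,.2576)
d=grab('side','side16'); crop(d,195,80,315,180,'s16',6)
go(596,162.7,95,.2576)"
```

```text
t 22.33 pos [595.8 162.9  96.6] yaw 0.259 z [-0. -0. -1.] gap -0.002 F [ 1.1 -3.5 -0.4] Tq [-0.51 -0.12  0.  ]
shift now [-0.2  0.1  1.6] roll deg 0.08
shift after turn [-0.2  0.1  1.6]
t 22.38 pos [595.8 162.9  96.6] yaw 0.259 z [-0. -0. -1.] gap -0.0 F [ 1.3 -1.7 -1.5] Tq [-0.46 -0.16 -0.02]
shift now [-0.2  0.1  1.6] roll deg 0.08
shift after turn [-0.2  0.1  1.6]
```

View pics/s16.png

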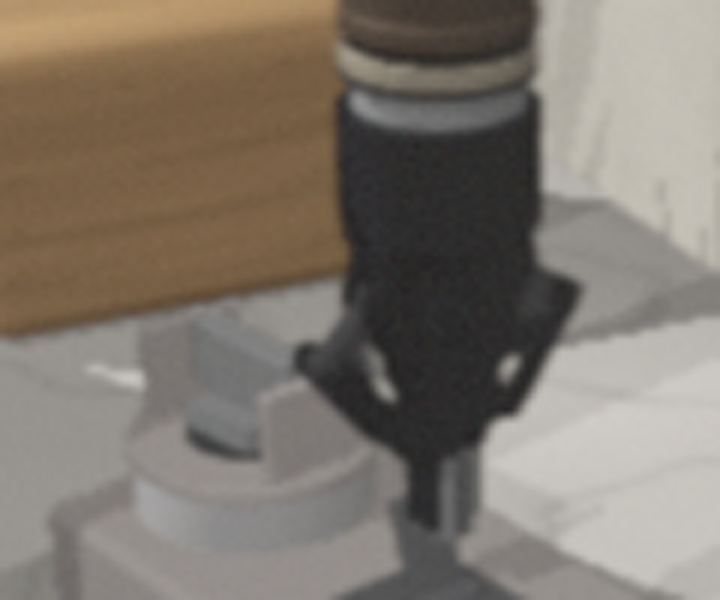

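Emit:
servo_tool(deltas=[{"tx":1,"ty":0,"tz":0,"roll":0,"claw":1},{"tx":1,"ty":0,"tz":0,"roll":0,"claw":1},{"tx":1,"ty":0,"tz":0,"roll":0,"claw":1},{"tx":0,"ty":0,"tz":0,"roll":0,"claw":1},{"tx":0,"ty":0,"tz":0,"roll":0,"claw":1},{"tx":0,"ty":0,"tz":0,"roll":0,"claw":1},{"tx":0,"ty":0,"tz":0,"roll":0,"claw":1},{"tx":0,"ty":0,"tz":0,"roll":0,"claw":1}])

```text
time_s: 23.05
ee_pos: [594.9, 165.9, 96.6]
tcp_rot: [[-0.256, 0.967, -0.0], [0.967, 0.256, -0.0], [-0.0, -0.0, -1.0]]
wrist_force: [1.2, -3.0, -1.4]
finger_gap: -0.003
```

```bash
python3 -c "
from h import *
go(596,162.7,95,.2576)"
```

```text
t 23.05 pos [594.9 165.9  96.6] yaw 0.259 z [-0. -0. -1.] gap -0.003 F [ 1.2 -3.  -1.4] Tq [-0.58 -0.09  0.02]
shift now [-3.4  0.2  1.6] roll deg 0.09
shift after turn [-3.4  0.2  1.6]
```

Emit:
servo_tool(deltas=[{"tx":0.5,"ty":0,"tz":0,"roll":0,"claw":1},{"tx":0.5,"ty":0,"tz":0,"roll":0,"claw":1},{"tx":0.5,"ty":0,"tz":0,"roll":0,"claw":1},{"tx":0.5,"ty":0,"tz":0,"roll":0,"claw":1},{"tx":0,"ty":0,"tz":0,"roll":0,"claw":1},{"tx":0,"ty":0,"tz":0,"roll":0,"claw":1},{"tx":0,"ty":0,"tz":0,"roll":0,"claw":1},{"tx":0,"ty":0,"tz":0,"roll":0,"claw":1}])

```text
time_s: 23.72
ee_pos: [594.4, 167.9, 96.6]
tcp_rot: [[-0.256, 0.967, -0.0], [0.967, 0.256, -0.0], [-0.0, -0.0, -1.0]]
wrist_force: [0.2, -3.7, -0.9]
finger_gap: 0.004
```

```bash
python3 -c "
from h import *
go(596,162.7,95,.2576)"
```

```text
t 23.72 pos [594.4 167.9  96.6] yaw 0.259 z [-0. -0. -1.] gap 0.004 F [ 0.2 -3.7 -0.9] Tq [-0.64 -0.15  0.06]
shift now [-5.4  0.2  1.6] roll deg 0.09
shift after turn [-5.4  0.2  1.6]
```

Emit:
servo_tool(deltas=[{"tx":0.5,"ty":0,"tz":0,"roll":0,"claw":1},{"tx":0.5,"ty":0,"tz":0,"roll":0,"claw":1},{"tx":0.5,"ty":0,"tz":0,"roll":0,"claw":1},{"tx":0.5,"ty":0,"tz":0,"roll":0,"claw":1},{"tx":0,"ty":0,"tz":0,"roll":0,"claw":1},{"tx":0,"ty":0,"tz":0,"roll":0,"claw":1},{"tx":0,"ty":0,"tz":0,"roll":0,"claw":1},{"tx":0,"ty":0,"tz":0,"roll":0,"claw":1}])

```text
time_s: 24.38
ee_pos: [594.0, 169.8, 96.7]
tcp_rot: [[-0.256, 0.967, 0.0], [0.967, 0.256, -0.0], [-0.0, 0.0, -1.0]]
wrist_force: [1.0, -3.7, 0.8]
finger_gap: -0.004
```

```bash
python3 -c "
from h import *
go(596,162.7,95,.2576)
d=grab('side','side17'); crop(d,195,80,315,180,'s17',6)"
```

```text
t 24.38 pos [594.  169.8  96.7] yaw 0.259 z [ 0. -0. -1.] gap -0.004 F [ 1.  -3.7  0.8] Tq [-0.68 -0.14 -0.01]
shift now [-7.4  0.1  1.7] roll deg 0.09
shift after turn [-7.4  0.1  1.7]
```

View pics/s17.png

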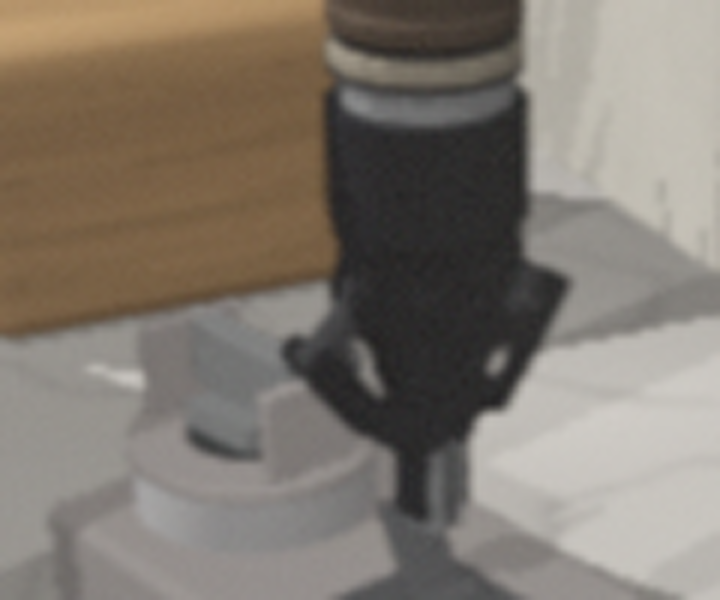

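Emit:
servo_tool(deltas=[{"tx":0.6,"ty":0,"tz":0,"roll":0,"claw":1},{"tx":0.6,"ty":0,"tz":0,"roll":0,"claw":1},{"tx":0.6,"ty":0,"tz":0,"roll":0,"claw":1},{"tx":0.6,"ty":0,"tz":0,"roll":0,"claw":1},{"tx":0.6,"ty":0,"tz":0,"roll":0,"claw":1},{"tx":0,"ty":0,"tz":0,"roll":0,"claw":1},{"tx":0,"ty":0,"tz":0,"roll":0,"claw":1},{"tx":0,"ty":0,"tz":0,"roll":0,"claw":1}])

```text
time_s: 25.1
ee_pos: [594.0, 170.3, 96.7]
tcp_rot: [[-0.257, 0.966, 0.001], [0.966, 0.257, -0.004], [-0.004, 0.0, -1.0]]
wrist_force: [1.6, -10.4, -1.0]
finger_gap: 0.003
```

```bash
python3 -c "
from h import *
go(596,162.7,95,.2576)"
```

```text
t 25.1 pos [594.  170.3  96.7] yaw 0.26 z [ 0.001 -0.004 -1.   ] gap 0.003 F [  1.6 -10.4  -1. ] Tq [-1.68 -0.36 -0.04]
shift now [-7.8  0.   1.7] roll deg 0.16
shift after turn [-7.8  0.   1.7]
```

Force jumped to 10 N and the motion stalled, so the toggle is at its stop. I will hold it there for more than 1 s.

Emit:
servo_tool(deltas=[{"tx":-1,"ty":0,"tz":0,"roll":0,"claw":1},{"tx":0,"ty":0,"tz":0,"roll":0,"claw":1},{"tx":0,"ty":0,"tz":0,"roll":0,"claw":1},{"tx":0,"ty":0,"tz":0,"roll":0,"claw":1},{"tx":0,"ty":0,"tz":0,"roll":0,"claw":1},{"tx":0,"ty":0,"tz":0,"roll":0,"claw":1},{"tx":0,"ty":0,"tz":0,"roll":0,"claw":1},{"tx":0,"ty":0,"tz":0,"roll":0,"claw":1}])

```text
time_s: 25.77
ee_pos: [594.0, 170.2, 96.7]
tcp_rot: [[-0.257, 0.966, 0.001], [0.966, 0.257, -0.003], [-0.003, 0.0, -1.0]]
wrist_force: [2.8, -7.0, -1.1]
finger_gap: 0.001
```

Emit:
servo_tool(deltas=[{"tx":0,"ty":0,"tz":0,"roll":0,"claw":1},{"tx":0,"ty":0,"tz":0,"roll":0,"claw":1},{"tx":0,"ty":0,"tz":0,"roll":0,"claw":1},{"tx":0,"ty":0,"tz":0,"roll":0,"claw":1},{"tx":0,"ty":0,"tz":0,"roll":0,"claw":1},{"tx":0,"ty":0,"tz":0,"roll":0,"claw":1},{"tx":0,"ty":0,"tz":0,"roll":0,"claw":1},{"tx":0,"ty":0,"tz":0,"roll":0,"claw":1}])

```text
time_s: 26.43
ee_pos: [594.0, 170.1, 96.7]
tcp_rot: [[-0.257, 0.966, 0.001], [0.966, 0.257, -0.003], [-0.003, 0.0, -1.0]]
wrist_force: [2.1, -8.3, -0.5]
finger_gap: -0.001
```

Emit:
servo_tool(deltas=[{"tx":-3,"ty":0,"tz":0,"roll":0,"claw":1},{"tx":-3,"ty":0,"tz":0,"roll":0,"claw":1},{"tx":-4,"ty":0,"tz":0,"roll":0,"claw":1},{"tx":-4,"ty":0,"tz":0,"roll":0,"claw":1},{"tx":-4,"ty":0,"tz":0,"roll":0,"claw":1},{"tx":-6,"ty":0,"tz":0,"roll":0,"claw":1},{"tx":-8,"ty":0,"tz":0,"roll":0,"claw":1},{"tx":-8,"ty":0,"tz":0,"roll":0,"claw":1}])

```text
time_s: 27.1
ee_pos: [603.5, 132.7, 96.3]
tcp_rot: [[-0.257, 0.967, -0.001], [0.967, 0.257, 0.0], [0.0, -0.001, -1.0]]
wrist_force: [-0.1, -0.1, 0.3]
finger_gap: 0.002
```

Emit:
servo_tool(deltas=[{"tx":0,"ty":0,"tz":0,"roll":0,"claw":1},{"tx":0,"ty":0,"tz":-5,"roll":0,"claw":1},{"tx":0,"ty":0,"tz":-15,"roll":0,"claw":1},{"tx":0,"ty":0,"tz":-25,"roll":0,"claw":1},{"tx":0,"ty":0,"tz":-30,"roll":0,"claw":1},{"tx":0,"ty":0,"tz":-25,"roll":0,"claw":1},{"tx":0,"ty":0,"tz":-10,"roll":0,"claw":1},{"tx":0,"ty":0,"tz":0,"roll":0,"claw":1}])

```text
time_s: 27.77
ee_pos: [606.2, 133.7, 210.7]
tcp_rot: [[-0.256, 0.967, 0.007], [0.967, 0.256, 0.001], [-0.001, 0.007, -1.0]]
wrist_force: [0.9, 0.1, 0.6]
finger_gap: 0.001
```

```bash
python3 -c "
from h import *
go(596,162.7,95,.2576)
d=grab('side','side18'); crop(d,195,80,315,215,'s18',5)
g=grab('top','top18')"
```

```text
t 27.77 pos [606.2 133.7 210.7] yaw 0.259 z [ 0.007  0.001 -1.   ] gap 0.001 F [0.9 0.1 0.6] Tq [-0.01 -0.   -0.06]
shift now [ 30.7  -3.3 115.6] roll deg 0.1
shift after turn [ 30.6  -2.5 115.7]
```

View pics/s18.png

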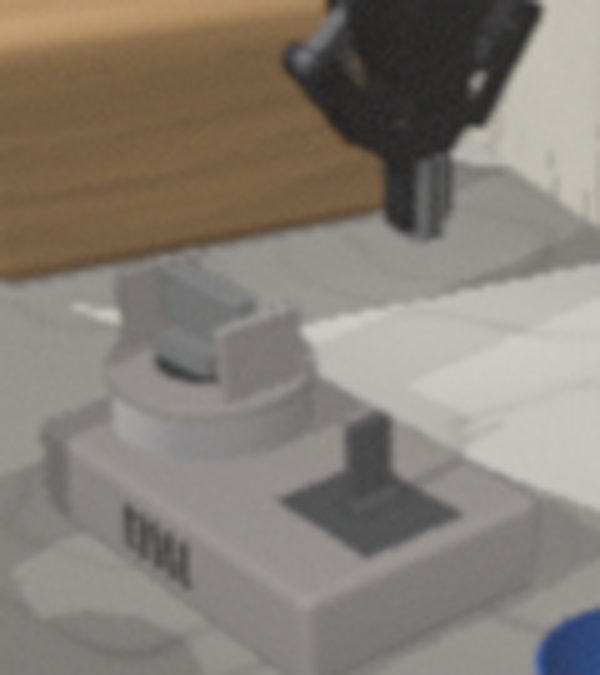

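View pics/side18.png

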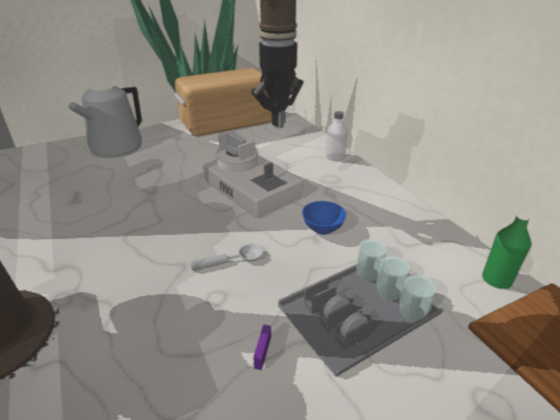

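```bash
python3 -c "
from h import *
d=load('side18')
im=cv2.resize(d['img'][120:165,210:265,::-1],None,fx=12,fy=12,interpolation=cv2.INTER_CUBIC)
for yaw,col in((-1.19,(0,255,0)),(-1.04,(0,0,255))):
    c,s=np.cos(yaw),np.sin(yaw);q=[]
    for x,y in((-32,-7),(32,-7),(32,7),(-32,7)):
        u=w2px(d,(563.5+c*x-s*y,286.5+s*x+c*y,136)); q.append((u-[210,120]+.5)*12)
    cv2.polylines(im,[np.array(q).astype(int)],True,col,1)
cv2.imwrite('pics/ok.png',im)"
```

```text
(no output)
```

View pics/ok.png

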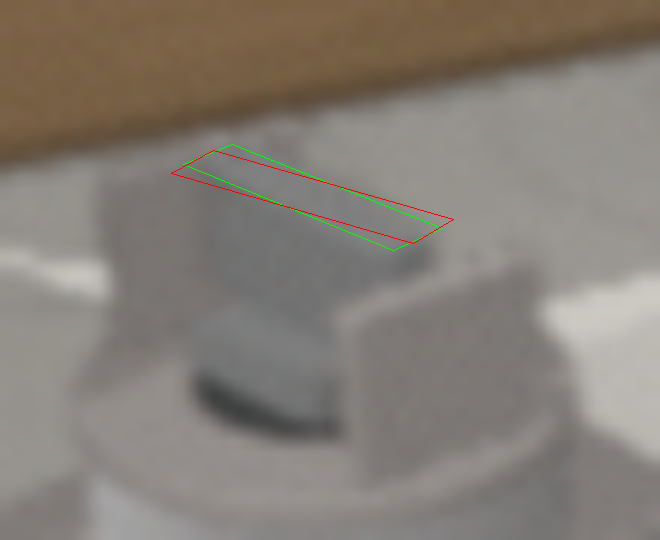

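```bash
python3 -c "
from h import *
print(env.sign_off())"
```

```text
the job is handed in; nothing more can be done
None
```

The job is done and handed in, at about 28 s of the 58 s allowed. No verdict came back.

- **Insertion:** I took the steel key from the left cradle by its ends. I lowered it into the latch slot until it seated, with the tool within 0.1 mm of the expected height and 8.5 N of push, then let go.
- **Turning:** I gripped it again across its flats and turned it clockwise about 85°. The torque then rose to 0.31 N m, well above the latch friction of 0.06, which I took as the stop. I opened the fingers and lifted clear.
- **Toggle:** With the fingers shut I pushed the toggle towards the hopper until motion stalled and force jumped to 10 N. I held it there for about 1.3 s, then backed off.

**Last checks:**
- **Key:** The final side picture shows it standing upright and let go in the slot. Its direction matches the locked latch angle to within what the picture can resolve. I never read the latch joint directly.
- **Toggle and bystanders:** The toggle is upright again. The jars, lids, bowl and spoon look unmoved, but I judged that by eye and did not measure it.
- **Disagreements:** Two depth readings of how the key sat in the gripper differed by about 1.7 mm before insertion. Light side contact (about 3 N) while lowering was cleared with a 1 mm shift. The toggle reached its stop a few mm later than I had calculated.

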